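# Put a picked fossil sample away

### The job

Put this finished sample away: tip the scoop over the funnel so that all the fossil snails in it go down into the glass jar, and lay the empty scoop back down upright on its cork mat. Slide the loose micro-slide fully home into the empty holder in the middle of the slide tray, and clear every stone chip off the black picking board into the waste tub. Leave the tweezers, brush and marker where they lie.

Things in the scene. Friction and masses are not known exactly. Their poses are not given: they have to be found in the camera images.
- scoop: steel sample scoop with the fossils: open-fronted pan and black handle. Origin: centre of the pan's underside; +x to the open lip, -x to the handle, z up. Pan x -47 to +70, 65 mm wide, walls 26 mm high. Handle: bar 15 mm wide (y), 12 thick, x -45 to -147, rising backwards 0.2 rad, its middle line 29 mm high at x -76 (best grip), 33 at x -96. 150 g, mostly in the pan
- scoop_lip (a point): middle of the scoop's pouring lip: in the scoop's frame x +70 mm, height 12 mm. The pan's floor, 3 mm thick, is flat to x +35 and then ramps up 15 degrees to the lip: the fossils stay in while the scoop is level and roll out once it is tipped lip-down by more than about 30 degrees (45 to 65 empties it)
- mat: cork mat, fixed, 240 x 130 x 3 mm, on which the scoop lies along the mat's x; origin centre of its underside
- stand: funnel stand, fixed: grey base plate 150 x 120 x 8 mm (x -55 to +95), steel rod of 12 mm at x +82, up to height 158, and a ring carrying a white plastic funnel that is 144 mm across at its rim (height 172), cone down to height 113, then a spout of 36 mm bore that ends at height 87, just inside the jar. Origin: under the funnel's axis, on the desk
- funnel_rim (a point): centre of the funnel's mouth, at rim height (172 mm over the desk)
- jar: narrow glass jar, loose, 54 mm outside, 48 mm inside diameter, 85 mm high, standing on the stand's base plate under the spout; origin centre of its underside
- slide: loose micro-slide lying flat, cream card frame with a dark strip of cells on top, 76 (x) x 26 (y) x 6 (z) mm, 20 g; origin centre of its underside. Either end may go first
- tray: slide tray, fixed: wooden board 100 (x) x 140 (y) x 6 mm with three aluminium slide holders side by side, 45 mm apart, open ends to the tray's -x; the outer two are full, the middle one is empty. Highest point 19 mm. Origin: centre of its underside. The slide goes in along +x; its last part has to be pushed from behind
- holder_home (a point): place of the slide's origin when fully home in the middle holder (against the end stop, sticking out 6 mm): 8 mm over the desk; axes as the tray. Mouth 32 mm to -x. C-channel 29 mm wide, mouth flared to 34; floor 8 mm over the desk, its first 9 mm sloping up from 6; walls to 18.5; from 20 mm in, lips over the slide's edges, underside at 17.5, 22 mm apart, open between
- board: black picking board, fixed, 160 (x) x 180 (y) x 6 mm; origin centre of its underside. The stone chips lie on it
- tub: open grey plastic waste tub, fixed, 120 x 120 mm outside, 70 mm high, walls 4 mm; origin centre of its underside
- fossil1: brown fossil snail shell, 14 mm thick and 20 mm long, 12 g, in the scoop; origin in its middle; absent in some starts (None)
- fossil2: brown fossil snail shell, 14 mm thick and 20 mm long, 12 g, in the scoop; origin in its middle; absent in some starts (None)
- fossil3: brown fossil snail shell, 14 mm thick and 20 mm long, 12 g, in the scoop; origin in its middle; absent in some starts (None)
- fossil4: brown fossil snail shell, 14 mm thick and 20 mm long, 12 g, in the scoop; origin in its middle; absent in some starts (None)
- fossil5: brown fossil snail shell, 14 mm thick and 20 mm long, 12 g, in the scoop; origin in its middle; absent in some starts (None)
- chip1: grey angular chip of stone on the board, 27 (x) x 20 (y) x 17 (z) mm, 18 g; origin in its middle; absent in some starts (None)
- chip2: grey angular chip of stone on the board, 25 (x) x 19 (y) x 18 (z) mm, 18 g; origin in its middle; absent in some starts (None)
- chip3: grey angular chip of stone on the board, 29 (x) x 21 (y) x 16 (z) mm, 18 g; origin in its middle; absent in some starts (None)
- chip4: grey angular chip of stone on the board, 26 (x) x 20 (y) x 19 (z) mm, 18 g; origin in its middle; absent in some starts (None)
- chip5: grey angular chip of stone on the board, 24 (x) x 18 (y) x 17 (z) mm, 18 g; origin in its middle; absent in some starts (None)
- tweezers: steel tweezers lying on the desk near the robot, 115 (along x) x 14 x 8 mm, loose: leave alone
- brush: brush lying on the desk right of the stand, 160 mm along its x, loose: leave alone
- marker: marker pen lying on the desk at the left, 130 mm along its x, 17 mm thick, loose: leave alone
Not all that is in view belongs to the job. What is shaped like the scoop but purple is not meant.

How it is judged (in metres and radians):
On the way:
1. the scoop is tipped lip-down over the funnel (angle between scoop's own z axis and vertical above 0.4 rad and horizontal distance between scoop_lip and funnel_rim below 0.075 m and z of scoop_lip in the frame of stand between 0.13 and 0.3 m), for 0.1 s.
At the end, for the whole second after the job is handed in: Every fossil is in the upright jar under the funnel; the scoop lies level (0.12 rad) on its mat, pan centre within 90 mm along and 50 mm across of the mat's centre; the slide is within 4 mm of fully home in the middle holder, flat, face up; every chip lies in the tub (horizontal distance between each of fossil1, fossil2, fossil3, fossil4, fossil5 and jar below 0.026 m and z of fossil1 in the frame of jar between 0 and 0.08 m and z of fossil2 in the frame of jar between 0 and 0.08 m and z of fossil3 in the frame of jar between 0 and 0.08 m and z of fossil4 in the frame of jar between 0 and 0.08 m and z of fossil5 in the frame of jar between 0 and 0.08 m and x of chip1 in the frame of tub between -0.058 and 0.058 m and y of chip1 in the frame of tub between -0.058 and 0.058 m and z of each of chip1, chip2, chip3, chip4, chip5 in the frame of tub below 0.07 m and linear speed of each of chip1, chip2, chip3, chip4, chip5, scoop below 0.03 m/s and x of chip2 in the frame of tub between -0.058 and 0.058 m and y of chip2 in the frame of tub between -0.058 and 0.058 m and x of chip3 in the frame of tub between -0.058 and 0.058 m and y of chip3 in the frame of tub between -0.058 and 0.058 m and x of chip4 in the frame of tub between -0.058 and 0.058 m and y of chip4 in the frame of tub between -0.058 and 0.058 m and x of chip5 in the frame of tub between -0.058 and 0.058 m and y of chip5 in the frame of tub between -0.058 and 0.058 m and x of slide in the frame of holder_home between -0.004 and 0.004 m and y of slide in the frame of holder_home between -0.004 and 0.004 m and z of slide in the frame of holder_home between -0.003 and 0.005 m and angle between the x axis of slide and the x axis of tray, either way round below 0.12 rad and angle between slide's own z axis and vertical below 0.15 rad and x of scoop in the frame of mat between -0.09 and 0.09 m and y of scoop in the frame of mat between -0.05 and 0.05 m and height (world z) of scoop below 0.01 m and angle between each of scoop, jar's own z axis and vertical below 0.12 rad and horizontal distance between jar and funnel_rim below 0.012 m); the robot touches nothing.
It fails at once if the tweezers is pushed more than 30 mm from its place (distance of tweezers from where it was at the start of the episode above 0.03 m).
It fails at once if the brush is pushed more than 30 mm from its place (distance of brush from where it was at the start of the episode above 0.03 m).
It fails at once if the marker is pushed more than 30 mm from its place (distance of marker from where it was at the start of the episode above 0.03 m).
Of fossil1, fossil2, fossil3, fossil4, fossil5 only 3 to 5 are there at a start; the rules pass over those that are not, and their reading is None.
Of chip1, chip2, chip3, chip4, chip5 only 3 to 5 are there at a start; the rules pass over those that are not, and their reading is None.
At some moment in a run one of slide, chip1, chip2, chip3, chip4, chip5 may be knocked a few centimetres aside while the robot is not near it.
It also fails if it takes over 210 s, if anything falls off the work surface, if the arm or the gripper's body presses on something with over 40 N, if the wrist force passes 120 N, or if a joint passes its speed limit or range.

### The arm

A 6-joint arm with a two-finger parallel gripper is mounted at the origin on the work surface. World frame = base frame: x ahead of the robot, y to its left, z up, the work surface at z = 0. Lengths are in m, angles in degrees, forces in N, time in s.
With the tool pointing down it reaches from about 0.3 to 0.75 m from the base axis. Payload 8.5 kg.
Tool frame: the origin (TCP) lies at the very end of the fingers, on their centre line; the grasp point (between the pads) lies 19 mm behind it (env.grip_depth is the z of the grasp point in the tool frame, in m); z points along the fingers, y is the direction in which the jaws open and shut (so a half turn about z gives the same grasp; the last joint's range is limited). The gripper opens to 85 mm and grips with 20 to 120 N. Pads are 22 mm wide; open, the fingers measure 114 mm over their backs; the gripper's body (76 mm by 85 mm) begins 54 mm behind the grasp point. The pads swing forward as they close: fully open they stand 13 mm farther back than shut.
Start: joints at [-87.107, 21.807, 74.336, -0, 83.858, -12.336], TCP at [0.144, -0.531, 0.231] pointing down, gripper open.
Joint ranges: [-178.18, 178.18], [-50.72, 133.34], [12.68, 142.11], [-81.47, 261.47], [9.98, 163.14], [-165.26, 165.26]. Speed limits (degrees/s): [136.94, 136.94, 180, 180, 180, 180].

### API

Orientations are given as a 3x3 rotation matrix whose columns are the frame's x, y, z axes.
In Python, from rig import env gives the robot as it stands.
- The arm moves only by the tool apply_moves, never from a script. Its argument "plan" is a list of rows, each an object of numbers: "tx", "ty", "tz": the shift along the world's x, y, z in mm; "rx", "ry", "rz": the turn, a rotation vector about the world's x, y, z in rad; "jaw": the opening, from -1 (shut) to 1 (fully open). A call has 1 to 12 rows; each row is the pose to reach, as a shift and turn from the pose measured when the call began; what a row does not reach only later rows make up. A row lasts 1/10 s, in which the tool goes at most 50 mm and 8.59 degrees, less where a joint would pass 70% of its speed; a pose out of reach is approached as far as the arm can. A call with a gripper value outside its range is refused whole. The fingers move at their own pace and stop on an object; "grip_force" is the grip in N (left out, the last holds). Time passes only in rows, so rows that repeat a pose let the fingers close. It gives the time, the measured TCP pose, the force and the opening at its end, in the units of the state.
- env.observe(): the state, without advancing time (a new reading comes with each control period).
- env.get_image(name): name is "scene" or "side" or "wrist"; returns a dict with "image" (400x640x3 uint8, red, green, blue), "intrinsics" (3x3 intrinsics, pixels), "world_from_camera" (4x4, takes a point from camera to world coordinates). Camera axes: x right, y up, looking along -z (the intrinsics and any distortion apply to the point x, -y, -z); pixel columns grow to the right and rows downward; lengths in m; the calibration is good to about 2 mm. The wrist camera is an equidistant fisheye: a pixel r from the principal point sees the ray r / f radians off the axis. A picture is of the moment at which its call begins. There is no depth.
- env.close_job(): hands the job in, once; it reports no verdict.
The state is a dict: "time_s": time; "q": joint angles; "qvel": joint speeds; "joint_efforts": joint torques, N m; "position": TCP position; "tool_rot": TCP orientation; "ft_force": force on the tool from outside, world axes, zero at the start; "wrist_torque": the same for the moment, N m; "grip_width": finger opening in m.
Only numpy, scipy, OpenCV 4.12 (cv2) and the standard library are available. Lean on these libraries where they do the work, as an engineer would, in place of code of your own. Each camera call takes 0.05 s, during which the arm holds its last target.

## Working session

There is one attempt and no reset: what is moved stays moved. The work goes in short steps, Python scripts to look and compute and a tool call to move; the robot and the scene stay as the last step left them, time stands still between calls to the robot, and variables do not carry over. Pictures are saved under pics/ and viewed, and the job is handed in when it is done.

Besides the shell and the picture viewer there is one more tool, called after "Call:" as name(argument=value, ...) on one line, values as JSON. apply_moves: Moves the arm, as the interface text tells. Its arguments: {"type":"object","properties":{"plan":{"type":"array","items":{"type":"object","properties":{"tx":{"type":"number"},"ty":{"type":"number"},"tz":{"type":"number"},"rx":{"type":"number"},"ry":{"type":"number"},"rz":{"type":"number"},"jaw":{"type":"number"}}}},"grip_force":{"type":"number"}},"required":["plan"]}

```bash
ls; mkdir -p pics
python3 - <<'E'
from rig import env
import cv2
s=env.observe();print(s)
print(env.grip_depth)
for n in ["scene","side","wrist"]:
    d=env.get_image(n);cv2.imwrite(f"pics/{n}0.png",d["image"][...,::-1]);print(n,d["intrinsics"],d["world_from_camera"])
E
```

```text
pics
{'time_s': 0.0, 'q': array([-8.71083192e+01,  2.18397654e+01,  7.43865943e+01, -9.75789817e-04,
        8.38581833e+01, -1.23348736e+01]), 'qvel': array([-0.0493895 , -0.01902691, -0.04426095,  0.11771   , -0.01512791,
        0.03340176]), 'joint_efforts': array([-1.78554554e-03, -4.48458874e+01, -2.31279677e+01, -2.80100667e-04,
        4.84281132e-03,  8.22101896e-06]), 'position': array([ 0.14443593, -0.53037626,  0.23071243]), 'tool_rot': array([[ 9.64894408e-01,  2.62638103e-01, -9.13500399e-05],
       [ 2.62637949e-01, -9.64893330e-01,  1.47282028e-03],
       [ 2.98675681e-04, -1.44510804e-03, -9.99998911e-01]]), 'ft_force': array([-0.98071692,  0.22141405,  0.56454391]), 'wrist_torque': array([-0.0013377 , -0.04062526, -0.01892456]), 'grip_width': 0.08549917694044587}
-0.0187
scene [[418.61006806   0.         321.59711251]
 [  0.         418.61006806 202.35558566]
 [  0.           0.           1.        ]] [[-0.77054172 -0.5210079   0.3671733   0.91378231]
 [ 0.63720484 -0.6435331   0.42406974  0.46228447]
 [ 0.01534449  0.56072803  0.82785785  1.17458628]
 [ 0.          0.          0.          1.        ]]
side [[381.69207528   0.         316.86756156]
 [  0.         381.69207528 188.98075698]
 [  0.           0.           1.        ]] [[ 7.15693099e-01  5.49923785e-01 -4.30542935e-01 -1.35879405e-01]
 [-6.98414096e-01  5.64469466e-01 -4.39990877e-01 -7.12048806e-01]
 [ 1.06689174e-03  6.15595689e-01  7.88061425e-01  1.20661199e+00]
 [ 0.00000000e+00  0.00000000e+00  0.00000000e+00  1.00000000e+00]]
wrist [[309.70691629   0.         318.57157485]
 [  0.         309.70691629 196.36518747]
 [  0.           0.           1.        ]] [[ 0.26265342  0.9186521   0.29511269  0.22000779]
 [-0.96488916  0.25052385  0.07890946 -0.51020876]
 [-0.00144243 -0.30547688  0.9521984   0.37402721]
 [ 0.          0.          0.          1.        ]]
```

View pics/scene0.png

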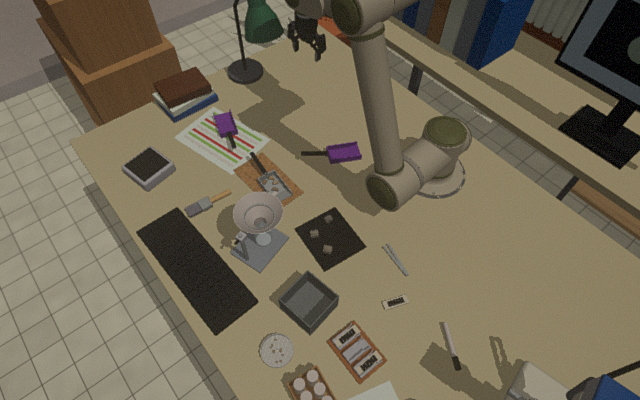

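View pics/side0.png

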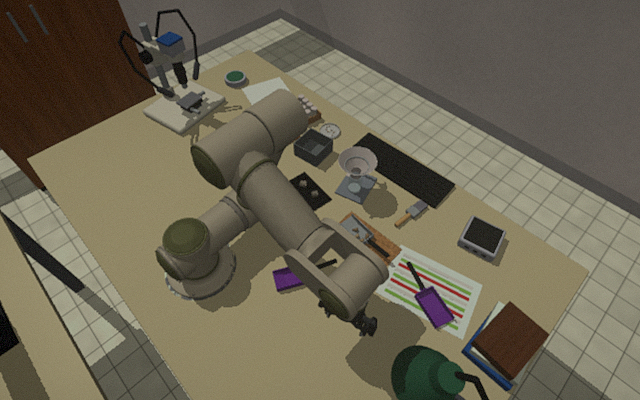

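View pics/wrist0.png

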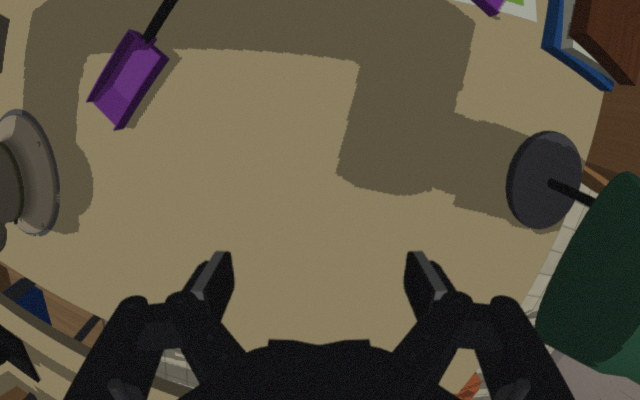

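```bash
cat > h.py <<'E'
import numpy as np,cv2,sys,json
from rig import env
def cam(n):
    d=env.get_image(n);return d
def ray(d,n,u,v):
    K=np.array(d["intrinsics"]);T=np.array(d["world_from_camera"])
    x=(u-K[0,2])/K[0,0];y=(v-K[1,2])/K[1,1]
    if n=="wrist":
        r=np.hypot(x,y); s=np.sin(r)/r if r>1e-9 else 1; c=np.array([x*s,-y*s,-np.cos(r)])
    else: c=np.array([x,-y,-1])
    return T[:3,3],T[:3,:3]@c
def p2w(d,n,u,v,z):
    o,r=ray(d,n,u,v); return o+r*(z-o[2])/r[2]
def proj(d,n,P):
    K=np.array(d["intrinsics"]);T=np.array(d["world_from_camera"])
    c=T[:3,:3].T@(np.asarray(P)-T[:3,3]); x,y,z=c[0],-c[1],-c[2]
    if n=="wrist":
        r=np.hypot(x,y);t=np.arctan2(r,z);x,y=(x/r*t,y/r*t) if r>1e-9 else (0,0)
    else: x,y=x/z,y/z
    return np.array([K[0,0]*x+K[0,2],K[1,1]*y+K[1,2]])
def save(d,f,box=None,s=1,pts=None,n=None):
    im=d["image"][...,::-1].copy()
    u0,v0=0,0
    if box: u0,v0,u1,v1=box; im=im[v0:v1,u0:u1]
    im=cv2.resize(im,None,fx=s,fy=s,interpolation=cv2.INTER_CUBIC)
    for P in pts or []:
        q=(proj(d,n,P)-[u0,v0]+.5)*s; cv2.circle(im,tuple(int(a) for a in q),2,(0,0,255),-1)
    cv2.imwrite("pics/"+f,im)
E
python3 - <<'E'
from h import *
d=cam("scene")
save(d,"s_a.png",(180,80,380,230),4)
save(d,"s_b.png",(280,190,480,340),4)
save(d,"s_c.png",(220,240,420,390),4)
E
```

```text
(no output)
```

View pics/s_a.png

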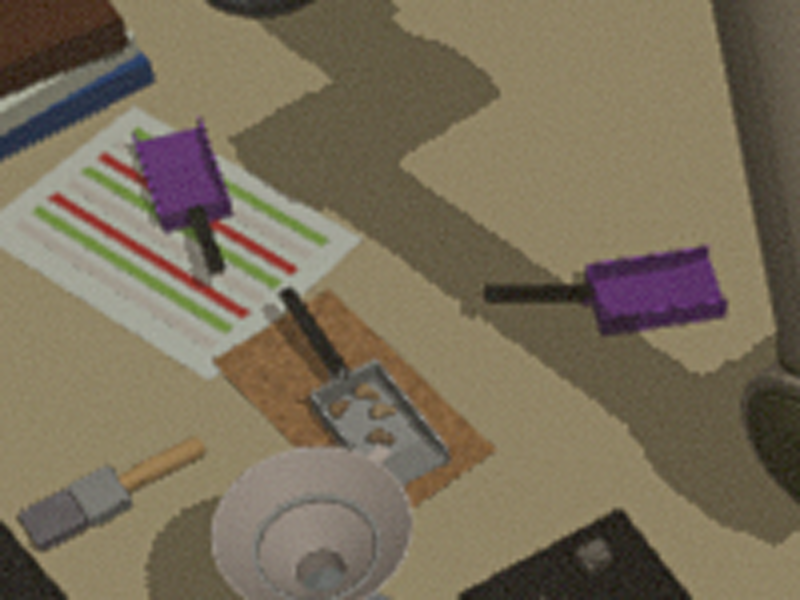

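View pics/s_b.png

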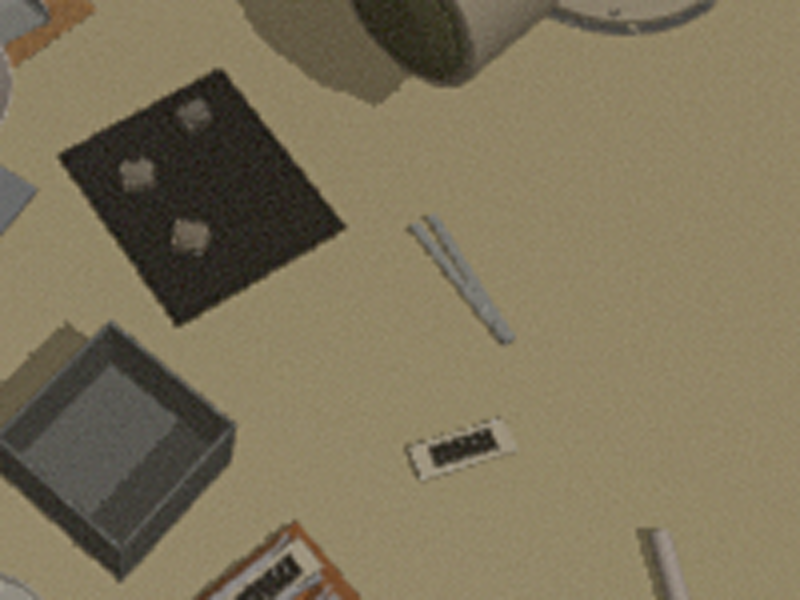

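View pics/s_c.png

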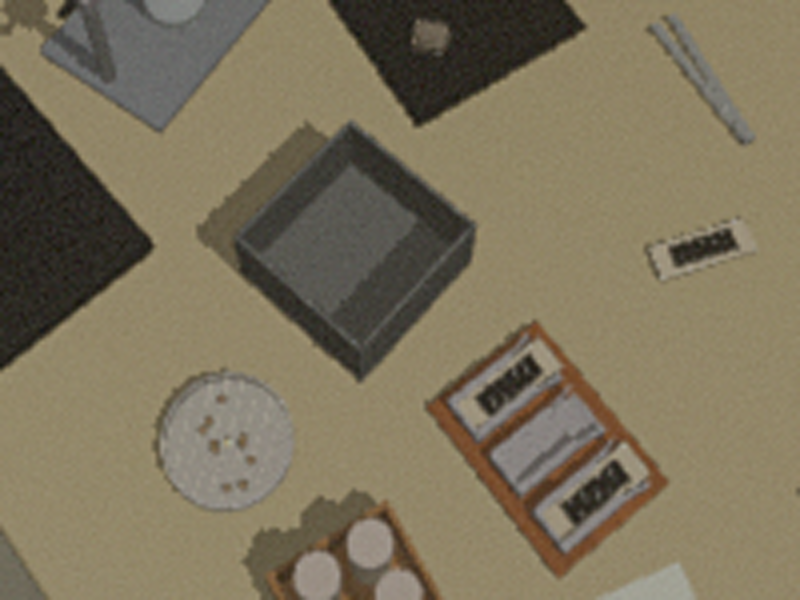

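Run:
```python
from h import *
d=cam("scene");n="scene"
np.set_printoptions(precision=4,suppress=True)
def f(o,pts,z,lab):
    P=np.array([p2w(d,n,o[0]+x/4-.4,o[1]+y/4-.4,z) for x,y in pts])
    print(lab,P[:,:2].tolist() if 0 else P[:,:2].round(4).tolist(),'mean',P.mean(0)); return P
a=(180,80);b=(280,190);c=(220,240)
f(b,[(220,68),(345,228),(178,326),(58,155)],.006,'board')
f(b,[(194,114),(138,174),(190,238)],.015,'chips')
f(b,[(407,445),(500,418),(517,450),(420,480)],.006,'slide')
f(c,[(535,322),(665,485),(560,576),(428,405)],.006,'tray')
f(c,[(350,123),(474,228),(361,347),(237,240)],.07,'tub')
f(a,[(328,290),(495,450),(215,358)],.003,'mat')
f(a,[(312,398),(380,362),(450,455)],.026,'pan')
f(a,[(290,294),(340,372)],.04,'handle')
f(a,[(312,548),],.172,'funnel')
f(b,[(410,228),(432,218),(508,342)],.004,'tweezers')
f(b,[(655,528)],.008,'marker')
f(a,[(20,525),(200,445)],.008,'brush')
```

```text
board [[0.3726, -0.0957], [0.3944, 0.0813], [0.5502, 0.0626], [0.5292, -0.1141]] mean [ 0.4616 -0.0164  0.006 ]
chips [[0.4225, -0.0705], [0.4935, -0.0556], [0.4981, 0.0144]] mean [ 0.4714 -0.0372  0.015 ]
slide [[0.4811, 0.2406], [0.4134, 0.2691], [0.4216, 0.2941], [0.4922, 0.2654]] mean [0.4521 0.2673 0.006 ]
tray [[0.5825, 0.2311], [0.5893, 0.3693], [0.6826, 0.3666], [0.6785, 0.2275]] mean [0.6332 0.2986 0.006 ]
tub [[0.6064, 0.0519], [0.5891, 0.168], [0.7014, 0.1831], [0.721, 0.0714]] mean [0.6545 0.1186 0.07  ]
mat [[0.4234, -0.448], [0.4158, -0.2101], [0.5472, -0.4456]] mean [ 0.4621 -0.3679  0.003 ]
pan [[0.5137, -0.3387], [0.4452, -0.334], [0.4581, -0.2166]] mean [ 0.4723 -0.2964  0.026 ]
handle [[0.4677, -0.4365], [0.484, -0.337]] mean [ 0.4758 -0.3868  0.04  ]
funnel [[0.6403, -0.1275]] mean [ 0.6403 -0.1275  0.172 ]
tweezers [[0.3536, 0.1131], [0.3338, 0.1177], [0.364, 0.2302]] mean [0.3505 0.1537 0.004 ]
marker [[0.3883, 0.3965]] mean [0.3883 0.3965 0.008 ]
brush [[0.7695, -0.3938], [0.6104, -0.3697]] mean [ 0.6899 -0.3817  0.008 ]
```

Call:
apply_moves(plan=[{"tx": 326, "ty": 170, "tz": 0, "rz": 1.183, "jaw": 1}, {"tx": 326, "ty": 170, "tz": 0, "rz": 1.183}, {"tx": 326, "ty": 170, "tz": 0, "rz": 1.183}, {"tx": 326, "ty": 170, "tz": 0, "rz": 1.183}, {"tx": 326, "ty": 170, "tz": 0, "rz": 1.183}, {"tx": 326, "ty": 170, "tz": 0, "rz": 1.183}, {"tx": 326, "ty": 170, "tz": 0, "rz": 1.183}, {"tx": 326, "ty": 170, "tz": 0, "rz": 1.183}, {"tx": 326, "ty": 170, "tz": 0, "rz": 1.183}, {"tx": 326, "ty": 170, "tz": 0, "rz": 1.183}, {"tx": 326, "ty": 170, "tz": 0, "rz": 1.183}, {"tx": 326, "ty": 170, "tz": 0, "rz": 1.183}])

```text
validation failed for argument at $.pl...
```

Run:
```python
from h import *
s=env.observe();print(s['q'],s['position'],s['tool_rot'])
d=cam("wrist");save(d,"w1.png")
d=cam("scene");save(d,"s1.png",(180,80,400,280),3.5)
```

```text
[-8.71064990e+01  2.18242571e+01  7.43570428e+01 -8.30706407e-04
  8.38568362e+01 -1.23353169e+01] [ 0.14446272 -0.53055536  0.23103178] [[ 9.64884094e-01  2.62676003e-01 -4.79962324e-05]
 [ 2.62675976e-01 -9.64883874e-01  6.64024643e-04]
 [ 1.28112549e-04 -6.53314274e-04 -9.99999778e-01]]
```

View pics/w1.png

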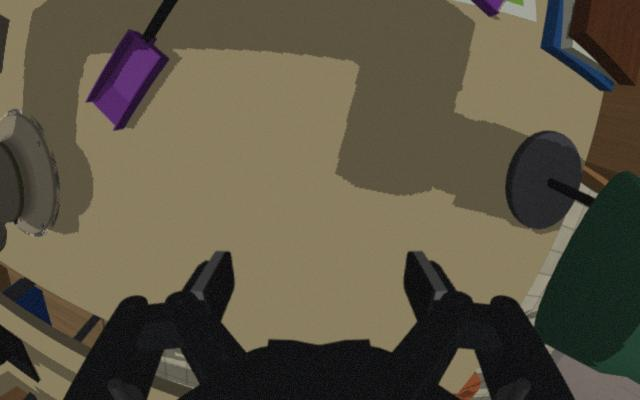

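Call:
apply_moves(plan=[{"tx": 40, "ty": 20, "tz": 0, "rx": 0, "ry": 0, "rz": 0.14, "jaw": 1}, {"tx": 80, "ty": 40, "tz": 0, "rx": 0, "ry": 0, "rz": 0.28, "jaw": 1}])

```text
time_s: 0.55
position: [0.2247, -0.4904, 0.231]
tool_rot: [[0.853, 0.522, -0.0], [0.522, -0.853, 0.001], [0.0, -0.001, -1.0]]
ft_force: [0.2, -0.7, -0.1]
grip_width: 0.0851
```

Call:
apply_moves(plan=[{"tx": 245, "ty": 130, "tz": 0, "rx": 0, "ry": 0, "rz": 0.9, "jaw": 1}, {"tx": 245, "ty": 130, "tz": 0, "rx": 0, "ry": 0, "rz": 0.9, "jaw": 1}, {"tx": 245, "ty": 130, "tz": 0, "rx": 0, "ry": 0, "rz": 0.9, "jaw": 1}, {"tx": 245, "ty": 130, "tz": 0, "rx": 0, "ry": 0, "rz": 0.9, "jaw": 1}, {"tx": 245, "ty": 130, "tz": 0, "rx": 0, "ry": 0, "rz": 0.9, "jaw": 1}, {"tx": 245, "ty": 130, "tz": 0, "rx": 0, "ry": 0, "rz": 0.9, "jaw": 1}, {"tx": 245, "ty": 130, "tz": 0, "rx": 0, "ry": 0, "rz": 0.9, "jaw": 1}, {"tx": 245, "ty": 130, "tz": 0, "rx": 0, "ry": 0, "rz": 0.9, "jaw": 1}])

```text
time_s: 1.35
position: [0.4698, -0.3602, 0.2307]
tool_rot: [[0.122, 0.992, -0.001], [0.992, -0.122, 0.0], [0.0, -0.001, -1.0]]
ft_force: [-0.2, -0.7, -0.1]
grip_width: 0.0853
```

Run:
```python
from h import *
s=env.observe();print(s['q'],s['position'],s['tool_rot'])
d=cam("wrist");save(d,"w1.png")
d=cam("scene");save(d,"s1.png",(180,80,400,280),3.5)
```

```text
[-4.89191229e+01  2.61319140e+01  6.73413279e+01 -2.78324336e-02
  8.65840378e+01 -4.18834610e+01] [ 0.46975048 -0.36022848  0.23073597] [[ 1.22458289e-01  9.92473134e-01 -1.02244653e-03]
 [ 9.92473614e-01 -1.22457900e-01  4.34922757e-04]
 [ 3.06442498e-04 -1.06801109e-03 -9.99999383e-01]]
```

View pics/w1.png

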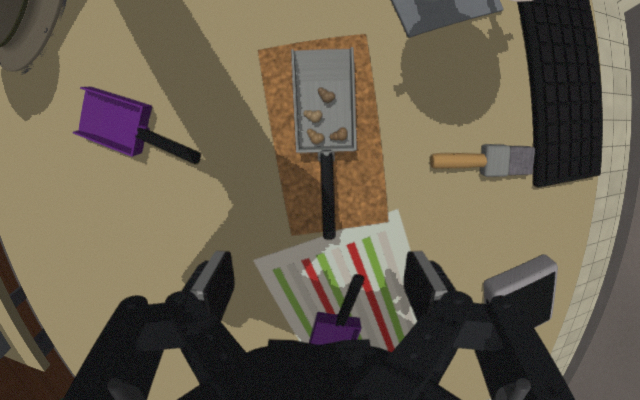

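View pics/s1.png

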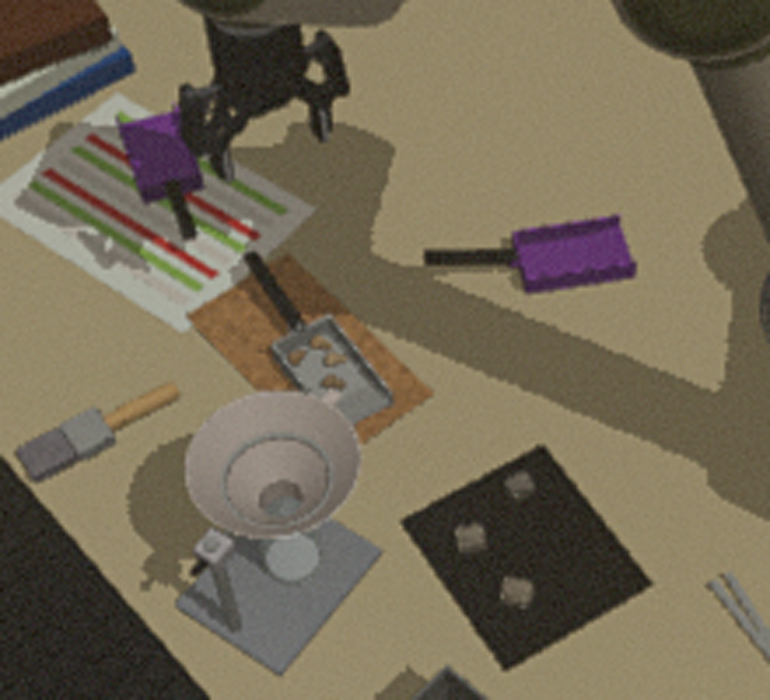

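Run:
```python
from h import *
d=cam("wrist");n="wrist"
for u,v,z,l in [(330,238,.049,'hend top'),(326,153,.029,'hstart'),(297,151,.029,'bl'),(355,150,.029,'br'),(293,52,.029,'fl'),(354,50,.029,'fr'),(260,50,.003,'mat'),(367,36,.003,'mat'),(388,220,.003,'mat'),(291,235,.003,'mat')]:
    print(l,p2w(d,n,u,v,z).round(4))
```

```text
hend top [ 0.4723 -0.439   0.049 ]
hstart [ 0.4793 -0.3435  0.029 ]
bl [ 0.4472 -0.337   0.029 ]
br [ 0.5123 -0.3439  0.029 ]
fl [ 0.4576 -0.2259  0.029 ]
fr [ 0.5239 -0.2316  0.029 ]
mat [ 0.4174 -0.2125  0.003 ]
mat [ 0.545  -0.2116  0.003 ]
mat [ 0.5501 -0.4454  0.003 ]
mat [ 0.4207 -0.4503  0.003 ]
```

```bash
cat >> h.py <<'E'
from scipy.spatial.transform import Rotation as Ro
def rv(Rt):
    R0=np.array(env.observe()['tool_rot']); return Ro.from_matrix(Rt@R0.T).as_rotvec()
def delta(P): return (np.array(P)-env.observe()['position'])*1000
E
cat > sc.py <<'E'
from h import *
np.set_printoptions(precision=4,suppress=True)
a=np.radians(84.4);sx=np.array([np.cos(a),np.sin(a),0]);sy=np.array([-np.sin(a),np.cos(a),0])
S0=np.column_stack([sx,sy,[0,0,1]])
def toolR(S,t=20): # tool in scoop frame: tool x=scoop x, tilt
    T0=np.diag([1,-1,-1.]); return S@Ro.from_euler('y',-t,degrees=True).as_matrix()@T0
E
python3 - <<'E'
from sc import *
R=toolR(S0);g=np.array([.477,-.3693,.032]);P=g+.0187*R[:,2]
print(R,P,delta(P),rv(R))
E
```

```text
[[ 0.0917  0.9952  0.0334]
 [ 0.9352 -0.0976  0.3404]
 [ 0.342   0.     -0.9397]] [ 0.4776 -0.3629  0.0144] [   8.8451   -1.7647 -216.5827] [ 0.3466 -0.0395  0.0267]
```

Call:
apply_moves(plan=[{"tx": 4, "ty": -1, "tz": -40, "rx": 0.13, "ry": -0.015, "rz": 0.01, "jaw": 0.2}, {"tx": 9, "ty": -2, "tz": -80, "rx": 0.26, "ry": -0.03, "rz": 0.02, "jaw": 0.2}, {"tx": 9, "ty": -2, "tz": -120, "rx": 0.347, "ry": -0.04, "rz": 0.027, "jaw": 0.2}, {"tx": 9, "ty": -2, "tz": -150, "rx": 0.347, "ry": -0.04, "rz": 0.027, "jaw": 0.2}, {"tx": 9, "ty": -2, "tz": -150, "rx": 0.347, "ry": -0.04, "rz": 0.027, "jaw": 0.2}])

```text
time_s: 2.0
position: [0.4756, -0.3629, 0.0772]
tool_rot: [[0.096, 0.995, 0.03], [0.933, -0.101, 0.347], [0.348, -0.005, -0.938]]
ft_force: [-0.3, 0.0, 0.4]
grip_width: 0.0513
```

Run:
```python
from sc import *
R=toolR(S0);g=np.array([.477,-.3693,.032]);P=g+.0187*R[:,2]
print(delta(P),rv(R))
d=cam("wrist");save(d,"w2.png",None,1,[g,P,g+.07*sx*0],"wrist")
```

```text
[  2.0741  -0.003  -62.816 ] [-0.0068 -0.0047  0.0031]
```

View pics/w2.png

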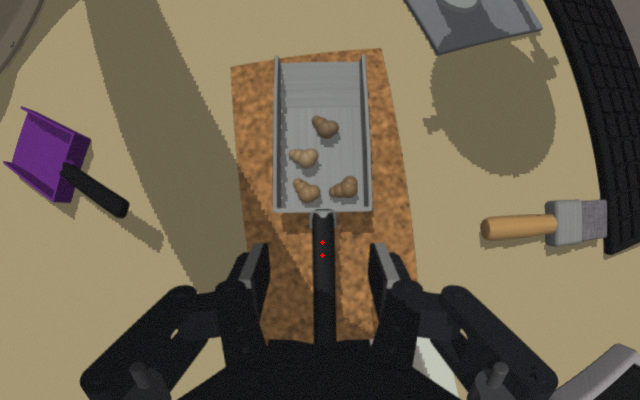

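Call:
apply_moves(plan=[{"tx": 2, "ty": 0, "tz": -35, "rx": 0, "ry": -0.005, "rz": 0, "jaw": 0.2}, {"tx": 2, "ty": 0, "tz": -62, "rx": 0, "ry": -0.005, "rz": 0, "jaw": 0.2}, {"tx": 2, "ty": 0, "tz": -62, "rx": 0, "ry": -0.005, "rz": 0, "jaw": 0.2}, {"tx": 2, "ty": 0, "tz": -62, "rx": 0, "ry": -0.005, "rz": 0, "jaw": -1}, {"tx": 2, "ty": 0, "tz": -62, "rx": 0, "ry": -0.005, "rz": 0, "jaw": -1}, {"tx": 2, "ty": 0, "tz": -62, "rx": 0, "ry": -0.005, "rz": 0, "jaw": -1}, {"tx": 2, "ty": 0, "tz": -62, "rx": 0, "ry": -0.005, "rz": 0, "jaw": -1}, {"tx": 2, "ty": 0, "tz": -62, "rx": 0, "ry": -0.005, "rz": 0, "jaw": -1}], grip_force=90)

```text
time_s: 2.85
position: [0.4792, -0.3643, 0.0206]
tool_rot: [[0.092, 0.995, 0.039], [0.935, -0.1, 0.34], [0.343, 0.006, -0.939]]
ft_force: [-1.7, -0.4, 8.6]
grip_width: 0.0128
```

Run:
```python
from sc import *
s=env.observe();print(s['position'],s['ft_force'],s['wrist_torque'],s['grip_width'])
d=cam("wrist");save(d,"w3.png")
d=cam("side");save(d,"d3.png",(250,180,450,330),4)
```

```text
[ 0.4792 -0.3643  0.0206] [-1.6999 -0.4181  8.5901] [0.348  0.2639 0.0508] 0.012790171771536643
```

View pics/w3.png

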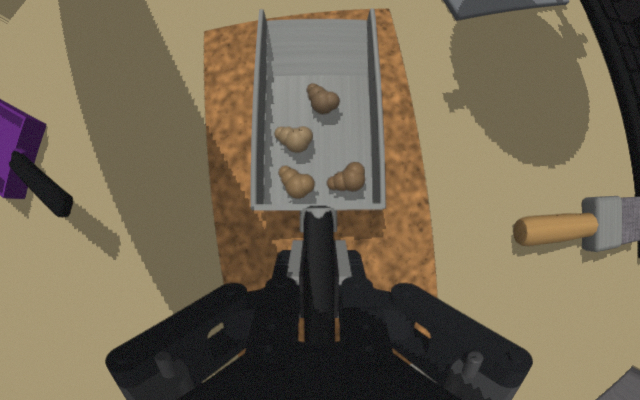

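View pics/d3.png

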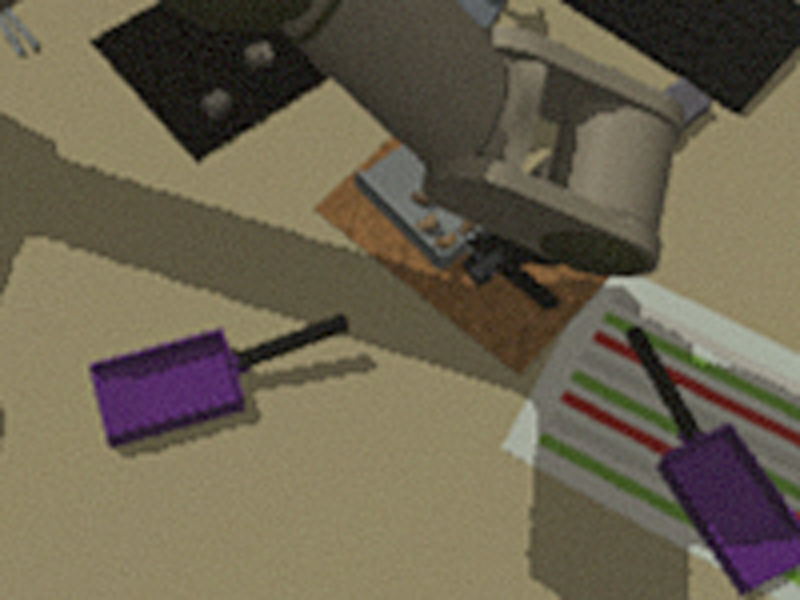

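Call:
apply_moves(plan=[{"tx": 0, "ty": 0, "tz": 15, "rx": 0, "ry": 0, "rz": 0, "jaw": -1}, {"tx": 0, "ty": 0, "tz": 40, "rx": 0, "ry": 0, "rz": 0, "jaw": -1}, {"tx": 0, "ty": 0, "tz": 80, "rx": 0, "ry": 0, "rz": 0, "jaw": -1}, {"tx": 0, "ty": 0, "tz": 120, "rx": 0, "ry": 0, "rz": 0, "jaw": -1}, {"tx": 0, "ty": 0, "tz": 120, "rx": 0, "ry": 0, "rz": 0, "jaw": -1}])

```text
time_s: 3.45
position: [0.4806, -0.366, 0.147]
tool_rot: [[0.089, 0.995, 0.046], [0.938, -0.099, 0.331], [0.334, 0.014, -0.942]]
ft_force: [0.4, 0.1, -2.5]
grip_width: 0.0133
```

```bash
cat >> sc.py <<'E'
Pg=np.array([.4792,-.3643,.0206]);Rg=np.array([[0.092,0.995,0.039],[0.935,-0.1,0.34],[0.343,0.006,-0.939]])
Rg=Ro.from_matrix(Rg).as_matrix()
Rrel=S0.T@Rg; prel=S0.T@(Pg-np.array([.4844,-.2937,.003]))
def toolfor(S,o): return o+S@prel, S@Rrel
def scoopnow():
    s=env.observe();S=np.array(s['tool_rot'])@Rrel.T; return S, s['position']-S@prel
E
python3 - <<'E'
from sc import *
s=env.observe();print(s['position'],s['q'],s['grip_width'],s['tool_rot'])
S,o=scoopnow();pts=[o+S@np.array(p)/1000 for p in [(-47,32,26),(-47,-32,26),(70,32,26),(70,-32,26),(70,0,12),(-147,0,49)]]
d=cam("wrist");save(d,"w4.png",None,1,pts,"wrist")
d=cam("scene");save(d,"s4.png",(180,80,400,280),3.5,pts,"scene")
E
```

```text
[ 0.4806 -0.366   0.147 ] [-54.3131  36.314   65.5994  13.349   92.4454 -49.8522] 0.013264395189698876 [[ 0.0893  0.9949  0.0459]
 [ 0.9382 -0.0995  0.3315]
 [ 0.3344  0.0135 -0.9423]]
```

View pics/w4.png

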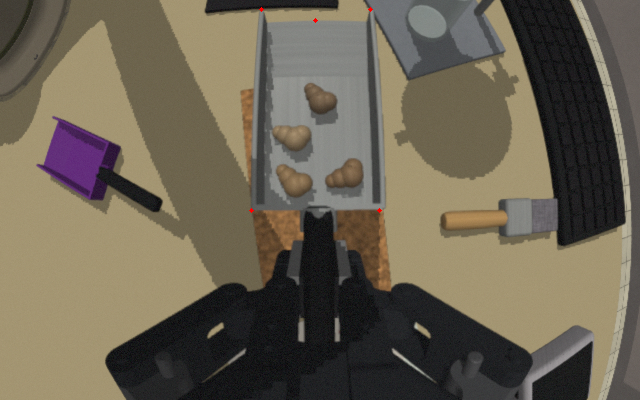

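View pics/s4.png

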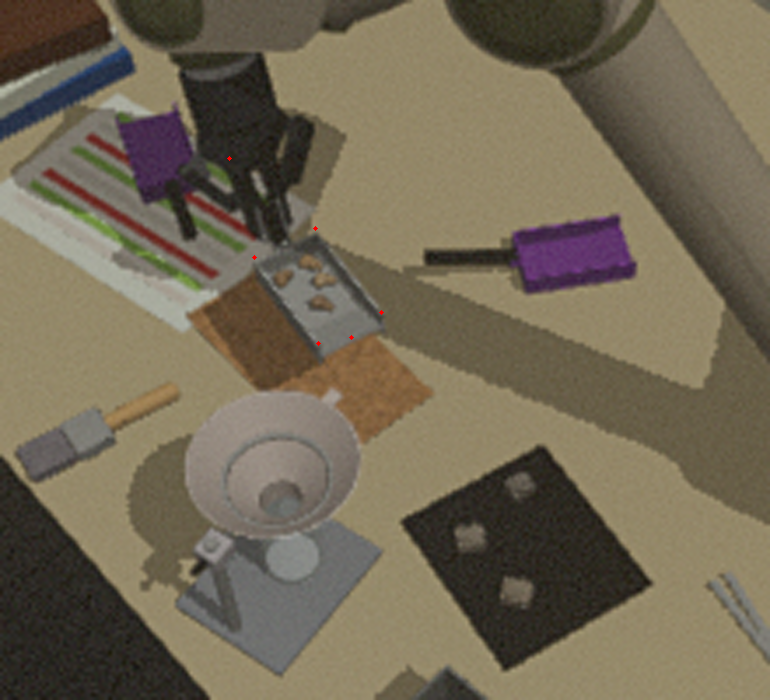

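```bash
cat >> sc.py <<'E'
F=np.array([.6403,-.1275,.172])
def way(lip,tilt,yaw=84.4):
    S=Ro.from_euler('zy',[yaw,tilt],degrees=True).as_matrix()
    o=np.array(lip)-S@np.array([.07,0,.012]); return toolfor(S,o)
def show(lip,tilt,yaw=84.4):
    P,R=way(lip,tilt,yaw); print(tilt,np.round(P,3),np.round(delta(P)).astype(int),np.round(rv(R),3), 'toolz',R[:,2].round(2))
E
python3 - <<'E'
from sc import *
s=env.observe();print(s['position'])
for l in [F+[0,0,.075],F-.02*sx+[0,0,.04]]:
  for t in [0,20,55]: show(l,t)
for t in [0,55]: show(F-.02*np.array([np.cos(1.05),np.sin(1.05),0])+[0,0,.04],t,60)
E
```

```text
[ 0.4793 -0.3645  0.1418]
0 [ 0.628 -0.268  0.253] [149  97 111] [ 0.002  0.001 -0.   ] toolz [ 0.04  0.34 -0.94]
20 [ 0.631 -0.268  0.256] [152  97 115] [ 0.002  0.35  -0.001] toolz [-0.28  0.34 -0.9 ]
55 [ 0.638 -0.268  0.26 ] [159  97 118] [ 0.002  0.961 -0.001] toolz [-0.75  0.34 -0.57]
0 [ 0.626 -0.288  0.218] [147  77  76] [ 0.002  0.001 -0.   ] toolz [ 0.04  0.34 -0.94]
20 [ 0.629 -0.288  0.221] [150  77  80] [ 0.002  0.35  -0.001] toolz [-0.28  0.34 -0.9 ]
55 [ 0.636 -0.288  0.225] [157  77  83] [ 0.002  0.961 -0.001] toolz [-0.75  0.34 -0.57]
0 [ 0.561 -0.268  0.218] [82 97 76] [ 0.003  0.001 -0.426] toolz [ 0.18  0.29 -0.94]
55 [ 0.595 -0.268  0.272] [116  97 130] [-0.202  0.946 -0.394] toolz [-0.67  0.29 -0.68]
```

```bash
sed -i "s/'zy'/'ZY'/" sc.py
python3 - <<'E'
from sc import *
for l in [F+[0,0,.075]-.03*sx]: show(l,0)
for t in [10,20,30,40,50,55,60]: show(F-.025*sx+[0,0,.03],t)
E
```

```text
0 [ 0.625 -0.298  0.253] [146  67 111] [ 0.002  0.001 -0.   ] toolz [ 0.04  0.34 -0.94]
10 [ 0.626 -0.29   0.232] [147  75  90] [-0.171  0.018 -0.   ] toolz [ 0.02  0.17 -0.98]
20 [ 0.627 -0.282  0.255] [148  82 114] [-0.345  0.035 -0.   ] toolz [ 0.01  0.   -1.  ]
30 [ 0.628 -0.271  0.277] [149  93 135] [-0.519  0.052 -0.001] toolz [-0.01 -0.17 -0.98]
40 [ 0.629 -0.256  0.297] [150 108 155] [-0.693  0.069 -0.001] toolz [-0.03 -0.34 -0.94]
50 [ 0.631 -0.238  0.313] [152 126 172] [-0.866  0.086 -0.001] toolz [-0.04 -0.5  -0.87]
55 [ 0.632 -0.228  0.321] [153 136 179] [-0.953  0.095 -0.001] toolz [-0.05 -0.57 -0.82]
60 [ 0.633 -0.218  0.327] [154 147 185] [-1.04   0.103 -0.001] toolz [-0.06 -0.64 -0.77]
```

Call:
apply_moves(plan=[{"tx": 0, "ty": 0, "tz": 25, "rx": 0, "ry": 0, "rz": 0, "jaw": -1}, {"tx": 5, "ty": 0, "tz": 55, "rx": 0, "ry": 0, "rz": 0, "jaw": -1}, {"tx": 20, "ty": 5, "tz": 85, "rx": 0, "ry": 0, "rz": 0, "jaw": -1}, {"tx": 40, "ty": 13, "tz": 106, "rx": 0, "ry": 0, "rz": 0, "jaw": -1}, {"tx": 65, "ty": 25, "tz": 111, "rx": 0, "ry": 0, "rz": 0, "jaw": -1}, {"tx": 90, "ty": 38, "tz": 111, "rx": 0, "ry": 0, "rz": 0, "jaw": -1}, {"tx": 115, "ty": 50, "tz": 111, "rx": 0, "ry": 0, "rz": 0, "jaw": -1}, {"tx": 135, "ty": 60, "tz": 111, "rx": 0, "ry": 0, "rz": 0, "jaw": -1}, {"tx": 146, "ty": 67, "tz": 111, "rx": 0, "ry": 0, "rz": 0, "jaw": -1}, {"tx": 146, "ty": 67, "tz": 111, "rx": 0, "ry": 0, "rz": 0, "jaw": -1}])

```text
time_s: 4.55
position: [0.6259, -0.2964, 0.2512]
tool_rot: [[0.09, 0.995, 0.038], [0.935, -0.098, 0.34], [0.342, 0.005, -0.94]]
ft_force: [-0.2, -0.7, -2.6]
grip_width: 0.0131
```

Run:
```python
from sc import *
d=cam("wrist");S,o=scoopnow();th=np.linspace(0,6.28,24)
pts=[o+S@np.array(p)/1000 for p in [(70,32,26),(70,-32,26),(70,0,12)]]+[F]+[F+.072*np.array([np.cos(t),np.sin(t),0]) for t in th]
save(d,"w5.png",None,1,pts,"wrist")
d=cam("scene");S,o=scoopnow()
save(d,"s5.png",(180,80,400,280),3.5,pts,"scene")
d=cam("side");save(d,"d5.png",(250,80,450,230),4,pts,"side")
print(env.observe()['position'],env.observe()['q'])
```

```text
[ 0.6245 -0.2981  0.2524] [-41.4266  40.9767  39.1222  17.4318 110.6582 -31.0666]
```

View pics/w5.png

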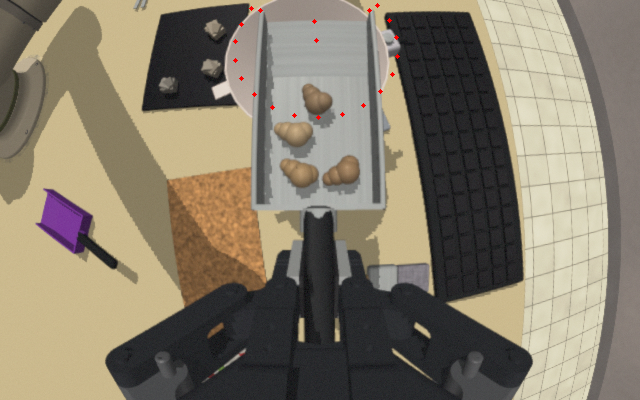

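View pics/s5.png

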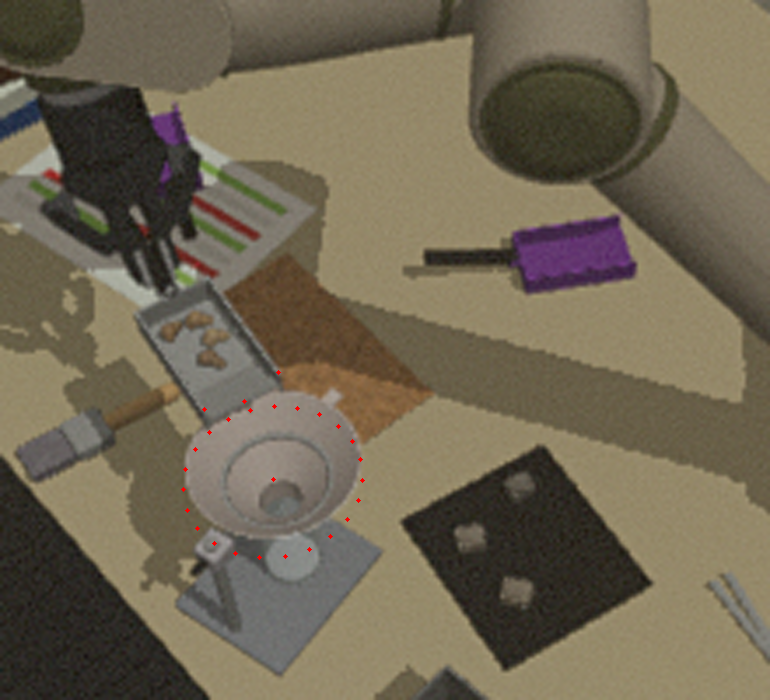

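View pics/d5.png

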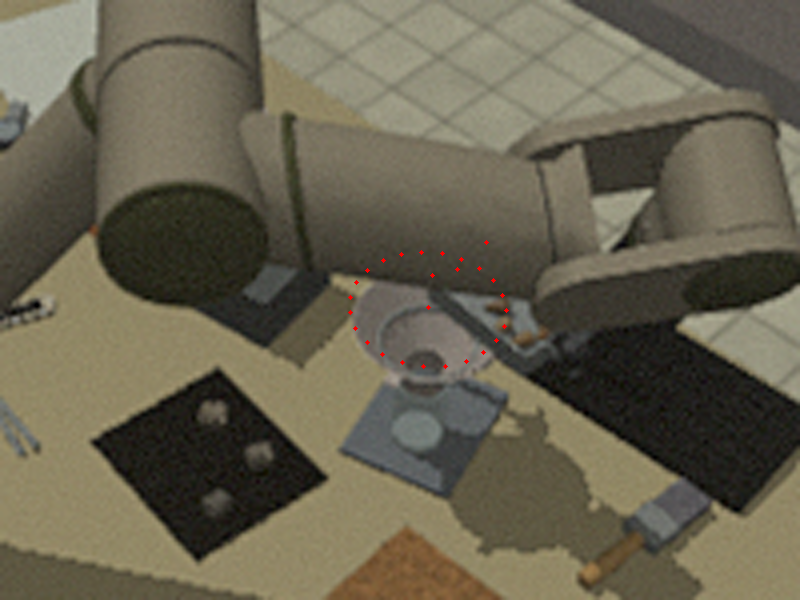

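```bash
python3 - <<'E'
from sc import *
d=cam("scene")
F=p2w(d,"scene",180+274/3.5-.4,80+463.5/3.5-.4,.172);print(F)
th=np.linspace(0,6.28,24)
pts=[F]+[F+.072*np.array([np.cos(t),np.sin(t),0]) for t in th]
A=[F+np.array(p) for p in [(0,0,-.059)]]
pts+=[F+np.array([.018*np.cos(t),.018*np.sin(t),-.059]) for t in th]
a=[]
for n,b,s in [("wrist",(150,0,450,200),2.6),("scene",(200,150,320,240),6),("side",(320,130,420,205),7)]:
    d=cam(n);save(d,f"{n}6.png",b,s,pts,n)
E
python3 -c "
import cv2,numpy as np
a=[cv2.resize(cv2.imread(f'pics/{n}6.png'),(400,280)) for n in ['wrist','scene','side']]
cv2.imwrite('pics/m6.png',np.vstack([np.hstack(a[:2]),np.hstack([a[2],a[2]])]))"
```

```text
[ 0.6309 -0.1396  0.172 ]
```

View pics/m6.png

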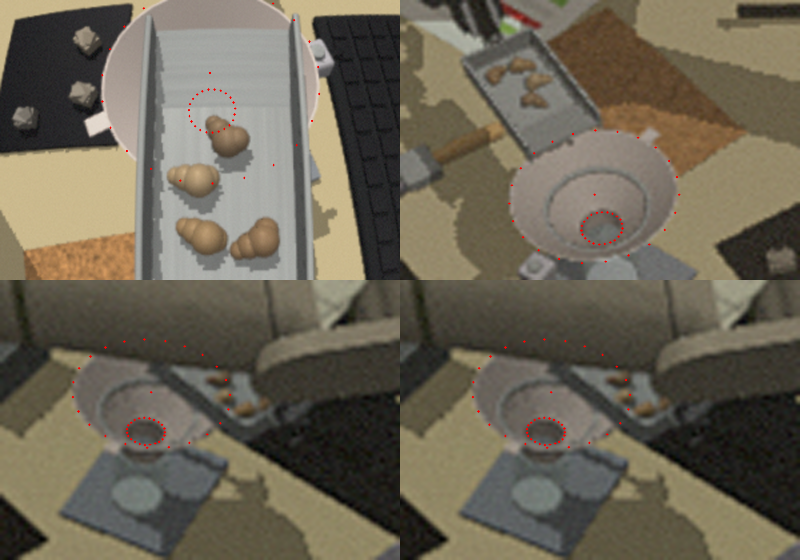

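```bash
sed -i 's/^F=.*/F=np.array([.631,-.1396,.172])/' sc.py
python3 - <<'E'
from sc import *
for t in [0,8,16,24,32,40,48,56,62]: show(F-.02*sx+[0,0,.028+.02*(t<10)],t)
E
```

```text
0 [ 0.617 -0.3    0.226] [ -8  -2 -27] [0.002 0.001 0.001] toolz [ 0.04  0.34 -0.94]
8 [ 0.617 -0.298  0.245] [-7  0 -8] [-0.137  0.015  0.001] toolz [ 0.03  0.21 -0.98]
16 [ 0.618 -0.293  0.244] [-7  5 -9] [-0.276  0.029  0.001] toolz [ 0.01  0.07 -1.  ]
24 [ 0.618 -0.285  0.262] [-6 13  9] [-0.414  0.042  0.001] toolz [-0.   -0.07 -1.  ]
32 [ 0.619 -0.276  0.279] [-5 23 26] [-0.553  0.056  0.   ] toolz [-0.01 -0.21 -0.98]
40 [ 0.621 -0.263  0.295] [-4 35 42] [-0.692  0.07   0.   ] toolz [-0.03 -0.34 -0.94]
48 [ 0.622 -0.249  0.308] [-3 49 55] [-0.831  0.083  0.   ] toolz [-0.04 -0.47 -0.88]
56 [ 0.624 -0.233  0.32 ] [-1 65 67] [-0.97   0.097  0.   ] toolz [-0.05 -0.59 -0.81]
62 [ 0.625 -0.221  0.327] [ 0 78 74] [-1.074  0.107  0.   ] toolz [-0.06 -0.67 -0.74]
```

Call:
apply_moves(plan=[{"tx": -7, "ty": 0, "tz": -8, "rx": -0.137, "ry": 0.015, "rz": 0, "jaw": -1}, {"tx": -7, "ty": 5, "tz": -9, "rx": -0.276, "ry": 0.029, "rz": 0, "jaw": -1}, {"tx": -6, "ty": 13, "tz": 9, "rx": -0.414, "ry": 0.042, "rz": 0, "jaw": -1}, {"tx": -5, "ty": 18, "tz": 18, "rx": -0.484, "ry": 0.049, "rz": 0, "jaw": -1}, {"tx": -5, "ty": 23, "tz": 26, "rx": -0.553, "ry": 0.056, "rz": 0, "jaw": -1}, {"tx": -4, "ty": 29, "tz": 34, "rx": -0.622, "ry": 0.063, "rz": 0, "jaw": -1}, {"tx": -4, "ty": 35, "tz": 42, "rx": -0.692, "ry": 0.07, "rz": 0, "jaw": -1}, {"tx": -3, "ty": 42, "tz": 49, "rx": -0.762, "ry": 0.077, "rz": 0, "jaw": -1}, {"tx": -3, "ty": 49, "tz": 55, "rx": -0.831, "ry": 0.083, "rz": 0, "jaw": -1}, {"tx": -2, "ty": 57, "tz": 61, "rx": -0.9, "ry": 0.09, "rz": 0, "jaw": -1}, {"tx": -1, "ty": 65, "tz": 67, "rx": -0.97, "ry": 0.097, "rz": 0, "jaw": -1}, {"tx": -1, "ty": 65, "tz": 67, "rx": -0.97, "ry": 0.097, "rz": 0, "jaw": -1}])

```text
time_s: 6.1
position: [0.6238, -0.2313, 0.3201]
tool_rot: [[0.077, 0.996, -0.05], [0.806, -0.092, -0.585], [-0.587, 0.005, -0.81]]
ft_force: [0.3, 0.2, -1.7]
grip_width: 0.0129
```

```bash
cat > look.py <<'E'
import sys
from sc import *
tag=sys.argv[1]
a=[]
for n,b in [("wrist",(0,0,640,400)),("scene",(180,110,380,235)),("side",(270,110,470,235))]:
    d=cam(n);save(d,"tmp.png",b,1);a.append(cv2.resize(cv2.imread("pics/tmp.png"),(400,250),interpolation=cv2.INTER_CUBIC))
cv2.imwrite(f"pics/{tag}.png",np.vstack([np.hstack(a[:2]),np.hstack([a[2],a[2]*0])]))
s=env.observe();print(s['time_s'],s['position'],s['q'],s['grip_width'],s['ft_force']);print(s['tool_rot'])
E
python3 look.py p7
```

```text
6.25 [ 0.6235 -0.2337  0.3199] [-18.0067  30.3708  53.4907 -34.8455  87.4888 -13.596 ] 0.01309282390789697 [ 0.2067 -0.6944 -0.6028]
[[ 0.08    0.9955 -0.0516]
 [ 0.8066 -0.0951 -0.5834]
 [-0.5857  0.005  -0.8105]]
```

View pics/p7.png

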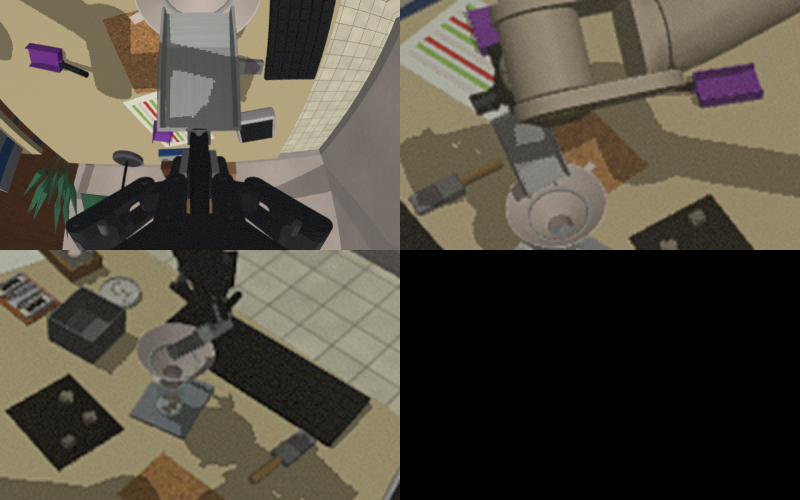

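Run:
```python
from sc import *
d=cam("side");save(d,"x1.png",(320,140,400,220),7)
d=cam("scene");save(d,"x2.png",(220,180,300,280),7)
a=cv2.imread('pics/x1.png');b=cv2.imread('pics/x2.png')[:560,:240*2];cv2.imwrite('pics/x7.png',cv2.resize(np.hstack([a[:560,:560],b]),None,fx=.75,fy=.75))
```

```text
(no output)
```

View pics/x7.png

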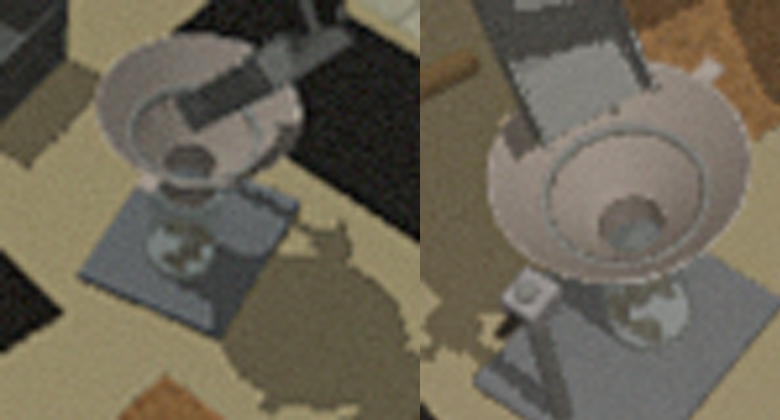

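Call:
apply_moves(plan=[{"tx": 1, "ty": 13, "tz": 10, "rx": -0.1, "ry": 0.01, "rz": 0, "jaw": -1}, {"tx": 1, "ty": 13, "tz": 10, "rx": -0.1, "ry": 0.01, "rz": 0, "jaw": -1}, {"tx": 1, "ty": 13, "tz": 10, "rx": -0.1, "ry": 0.01, "rz": 0, "jaw": -1}])

```text
time_s: 6.65
position: [0.6244, -0.2213, 0.3297]
tool_rot: [[0.074, 0.995, -0.06], [0.745, -0.095, -0.66], [-0.663, 0.005, -0.748]]
ft_force: [-0.1, 0.3, -1.3]
grip_width: 0.0128
```

Run:
```python
from sc import *
d=cam("side");save(d,"x1.png",(320,140,400,220),7)
d=cam("scene");save(d,"x2.png",(220,180,300,280),7)
a=cv2.imread('pics/x1.png');b=cv2.imread('pics/x2.png')[:560,:240*2];cv2.imwrite('pics/x8.png',cv2.resize(np.hstack([a[:560,:560],b]),None,fx=.75,fy=.75))
for t in [56,40,24,8,0]: show(F-.035*sx+[0,0,.05],t)
```

```text
56 [ 0.622 -0.248  0.342] [ -2 -26  12] [ 0.097 -0.01   0.002] toolz [-0.05 -0.59 -0.81]
40 [ 0.619 -0.278  0.317] [ -5 -56 -13] [ 0.375 -0.037  0.002] toolz [-0.03 -0.34 -0.94]
24 [ 0.617 -0.3    0.284] [ -7 -78 -45] [ 0.653 -0.065  0.002] toolz [-0.   -0.07 -1.  ]
8 [ 0.616 -0.313  0.247] [ -8 -91 -83] [ 0.931 -0.092  0.002] toolz [ 0.03  0.21 -0.98]
0 [ 0.616 -0.315  0.228] [  -9  -93 -102] [ 1.07  -0.106  0.002] toolz [ 0.04  0.34 -0.94]
```

View pics/x8.png

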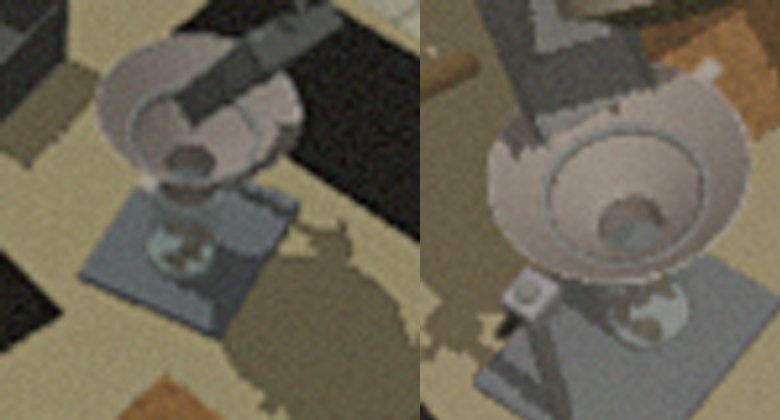

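Call:
apply_moves(plan=[{"tx": -2, "ty": -26, "tz": 12, "rx": 0.1, "ry": -0.01, "rz": 0, "jaw": -1}, {"tx": -4, "ty": -42, "tz": 5, "rx": 0.235, "ry": -0.024, "rz": 0, "jaw": -1}, {"tx": -5, "ty": -56, "tz": -5, "rx": 0.375, "ry": -0.037, "rz": 0, "jaw": -1}, {"tx": -6, "ty": -70, "tz": -20, "rx": 0.515, "ry": -0.05, "rz": 0, "jaw": -1}, {"tx": -7, "ty": -80, "tz": -35, "rx": 0.653, "ry": -0.065, "rz": 0, "jaw": -1}, {"tx": -8, "ty": -88, "tz": -50, "rx": 0.79, "ry": -0.079, "rz": 0, "jaw": -1}, {"tx": -8, "ty": -93, "tz": -70, "rx": 0.93, "ry": -0.092, "rz": 0, "jaw": -1}, {"tx": -9, "ty": -95, "tz": -80, "rx": 1.07, "ry": -0.106, "rz": 0, "jaw": -1}, {"tx": -9, "ty": -95, "tz": -80, "rx": 1.07, "ry": -0.106, "rz": 0, "jaw": -1}])

```text
time_s: 7.65
position: [0.6134, -0.3211, 0.2458]
tool_rot: [[0.101, 0.994, 0.037], [0.932, -0.108, 0.346], [0.348, -0.0, -0.938]]
ft_force: [-0.5, -0.3, -1.9]
grip_width: 0.0131
```

```bash
python3 look.py p9
python3 - <<'E'
from sc import *
S,o=scoopnow();print(S.round(3),o)
c=np.array([.4833,-.33]); 
S1=S0; 
P,R=toolfor(S0,np.array([.4844,-.300,.003])); print(delta(P),rv(R),P)
E
```

```text
7.8 [ 0.6154 -0.3171  0.2509] [-43.0166  41.3076  38.6754  17.0818 111.1648 -32.6   ] 0.012424446641358089 [ 0.3218  0.1498 -1.3106]
[[ 0.0935  0.9948  0.0403]
 [ 0.936  -0.1016  0.3371]
 [ 0.3394  0.0062 -0.9406]]
[[ 0.099 -0.995 -0.   ]
 [ 0.995  0.099  0.004]
 [-0.003 -0.001  1.   ]] [ 0.6208 -0.2465  0.2331]
[-136.2349  -53.5392 -230.3349] [0.0035 0.0002 0.0018] [ 0.4792 -0.3706  0.0206]
```

View pics/p9.png

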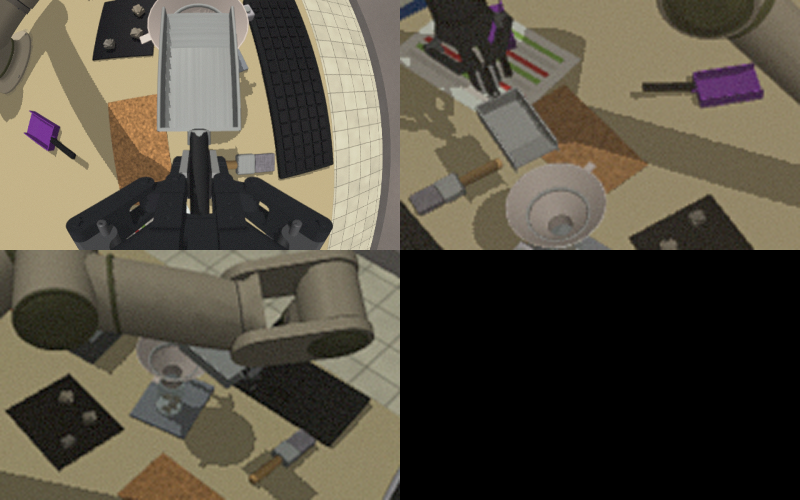

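Call:
apply_moves(plan=[{"tx": -40, "ty": -18, "tz": 0, "rx": 0, "ry": 0, "rz": 0, "jaw": -1}, {"tx": -80, "ty": -36, "tz": -20, "rx": 0, "ry": 0, "rz": 0, "jaw": -1}, {"tx": -115, "ty": -50, "tz": -60, "rx": 0, "ry": 0, "rz": 0, "jaw": -1}, {"tx": -136, "ty": -56, "tz": -105, "rx": 0, "ry": 0, "rz": 0, "jaw": -1}, {"tx": -136, "ty": -56, "tz": -150, "rx": 0, "ry": 0, "rz": 0, "jaw": -1}, {"tx": -136, "ty": -56, "tz": -190, "rx": 0.003, "ry": 0, "rz": 0, "jaw": -1}, {"tx": -136, "ty": -56, "tz": -215, "rx": 0.003, "ry": 0, "rz": 0, "jaw": -1}, {"tx": -136, "ty": -56, "tz": -222, "rx": 0.003, "ry": 0, "rz": 0, "jaw": -1}, {"tx": -136, "ty": -56, "tz": -222, "rx": 0.003, "ry": 0, "rz": 0, "jaw": -1}])

```text
time_s: 8.7
position: [0.4802, -0.3728, 0.0299]
tool_rot: [[0.091, 0.995, 0.04], [0.936, -0.1, 0.338], [0.34, 0.007, -0.94]]
ft_force: [-0.3, 0.1, -0.6]
grip_width: 0.0134
```

```bash
python3 look.py p10
python3 - <<'E'
from sc import *
S,o=scoopnow();print(S.round(3),o)
E
```

```text
8.85 [ 0.4804 -0.3736  0.0311] [-54.7254  44.0602  71.1776  13.4318  79.9415 -53.1563] 0.01322620006401197 [-0.437   0.2039 -2.0304]
[[ 0.0919  0.9949  0.0421]
 [ 0.9363 -0.1007  0.3365]
 [ 0.339   0.0085 -0.9407]]
[[ 0.098 -0.995 -0.003]
 [ 0.995  0.098  0.004]
 [-0.004 -0.003  1.   ]] [ 0.4857 -0.3031  0.0132]
```

View pics/p10.png

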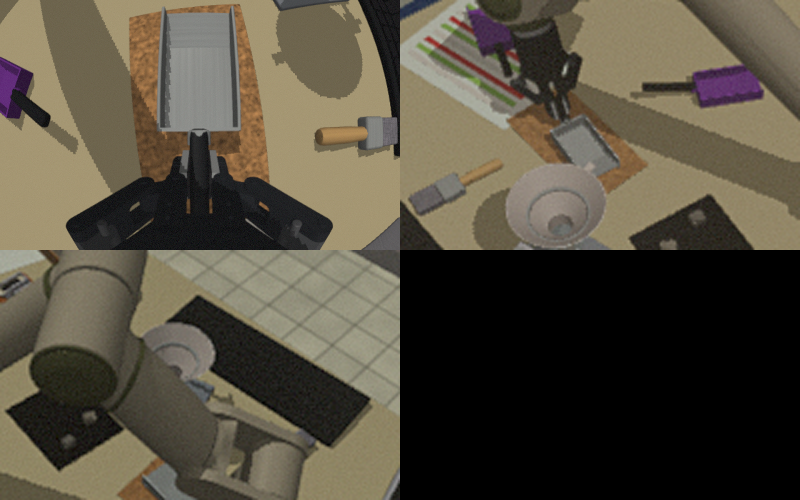

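Lower about 10 mm with a touch check.

Call:
apply_moves(plan=[{"tx": 0, "ty": 0, "tz": -6, "rx": 0, "ry": 0, "rz": 0, "jaw": -1}, {"tx": 0, "ty": 0, "tz": -11, "rx": 0.003, "ry": 0, "rz": 0, "jaw": -1}, {"tx": 0, "ty": 0, "tz": -11, "rx": 0.003, "ry": 0, "rz": 0, "jaw": -1}])

```text
time_s: 9.15
position: [0.4808, -0.3741, 0.0209]
tool_rot: [[0.092, 0.995, 0.044], [0.935, -0.101, 0.339], [0.341, 0.01, -0.94]]
ft_force: [1.0, -0.8, 4.4]
grip_width: 0.0129
```

Call:
apply_moves(plan=[{"tx": 0, "ty": 0, "tz": 0, "rx": 0, "ry": 0, "rz": 0, "jaw": 0.2}, {"tx": 0, "ty": 0, "tz": 0, "rx": 0, "ry": 0, "rz": 0, "jaw": 0.2}, {"tx": 0, "ty": 0, "tz": 0, "rx": 0, "ry": 0, "rz": 0, "jaw": 0.2}, {"tx": 0, "ty": 0, "tz": 0, "rx": 0, "ry": 0, "rz": 0, "jaw": 0.2}, {"tx": -2, "ty": -14, "tz": 37, "rx": 0, "ry": 0, "rz": 0, "jaw": 0.2}, {"tx": -4, "ty": -24, "tz": 80, "rx": 0, "ry": 0, "rz": 0, "jaw": 0.2}, {"tx": -4, "ty": -24, "tz": 130, "rx": -0.14, "ry": 0.015, "rz": 0, "jaw": 0.2}, {"tx": -4, "ty": -24, "tz": 180, "rx": -0.34, "ry": 0.035, "rz": 0, "jaw": 0.2}, {"tx": -4, "ty": -24, "tz": 180, "rx": -0.34, "ry": 0.035, "rz": 0, "jaw": 0.2}])

```text
time_s: 10.05
position: [0.4788, -0.3986, 0.2095]
tool_rot: [[0.096, 0.995, 0.019], [0.995, -0.096, -0.01], [-0.008, 0.019, -1.0]]
ft_force: [0.4, -1.0, 0.3]
grip_width: 0.0511
```

```bash
python3 look.py p11
```

```text
10.2 [ 0.4768 -0.3971  0.2008] [-50.9898  30.111   65.4366   0.6771  84.4444 -45.4953] 0.05125027425531562 [-0.1182 -0.3007 -0.5499]
[[ 0.0968  0.9953  0.0092]
 [ 0.9953 -0.0969  0.0073]
 [ 0.0082  0.0085 -0.9999]]
```

View pics/p11.png

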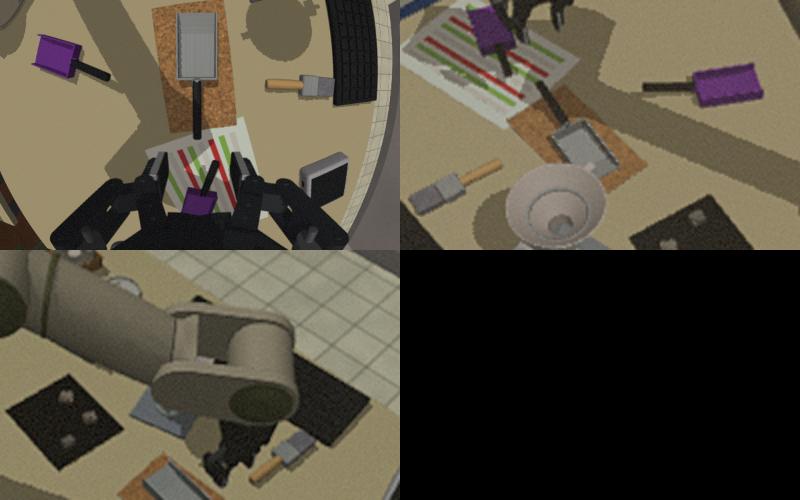

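Call:
apply_moves(plan=[{"tx": -15, "ty": 40, "tz": 40, "rx": 0, "ry": 0, "rz": -0.14, "jaw": 0.2}, {"tx": -77, "ty": 367, "tz": 50, "rx": 0, "ry": 0, "rz": -1.47, "jaw": 0.2}, {"tx": -77, "ty": 367, "tz": 50, "rx": 0, "ry": 0, "rz": -1.47, "jaw": 0.2}, {"tx": -77, "ty": 367, "tz": 50, "rx": 0, "ry": 0, "rz": -1.47, "jaw": 0.2}, {"tx": -77, "ty": 367, "tz": 50, "rx": 0, "ry": 0, "rz": -1.47, "jaw": 0.2}, {"tx": -77, "ty": 367, "tz": 50, "rx": 0, "ry": 0, "rz": -1.47, "jaw": 0.2}, {"tx": -77, "ty": 367, "tz": 50, "rx": 0, "ry": 0, "rz": -1.47, "jaw": 0.2}, {"tx": -77, "ty": 367, "tz": 50, "rx": 0, "ry": 0, "rz": -1.47, "jaw": 0.2}, {"tx": -77, "ty": 367, "tz": 50, "rx": 0, "ry": 0, "rz": -1.47, "jaw": 0.2}, {"tx": -77, "ty": 367, "tz": 50, "rx": 0, "ry": 0, "rz": -1.47, "jaw": 0.2}, {"tx": -77, "ty": 367, "tz": 50, "rx": 0, "ry": 0, "rz": -1.47, "jaw": 0.2}, {"tx": -77, "ty": 367, "tz": 50, "rx": 0, "ry": 0, "rz": -1.47, "jaw": 0.2}])

```text
time_s: 11.4
position: [0.3998, -0.0305, 0.2499]
tool_rot: [[1.0, 0.005, 0.006], [0.005, -1.0, -0.007], [0.006, 0.007, -1.0]]
ft_force: [-0.3, -0.5, 0.1]
grip_width: 0.0512
```

Run:
```python
from h import *
s=env.observe();print(s['q'],s['position'],s['tool_rot'])
d=cam("wrist");save(d,"w12.png")
d=cam("scene");save(d,"s12.png",(180,100,480,390),2.6)
```

```text
[-21.23597481   5.52369185  93.59517326  -0.25287231  80.44301385
  68.49337683] [ 0.39981029 -0.03050749  0.24992179] [[ 0.99996989  0.00542076  0.00555237]
 [ 0.00545862 -0.9999618  -0.00682688]
 [ 0.00551515  0.00685698 -0.99996128]]
```

View pics/w12.png

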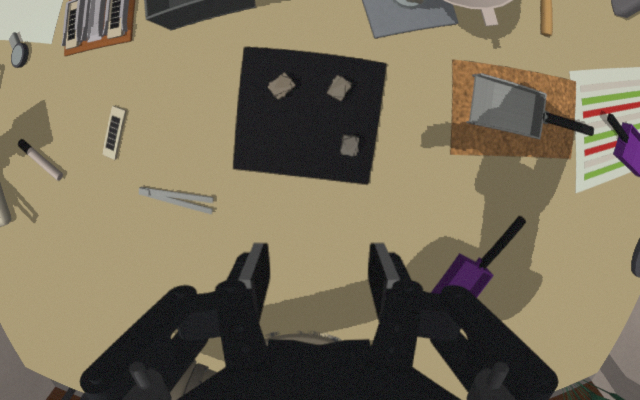

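View pics/s12.png

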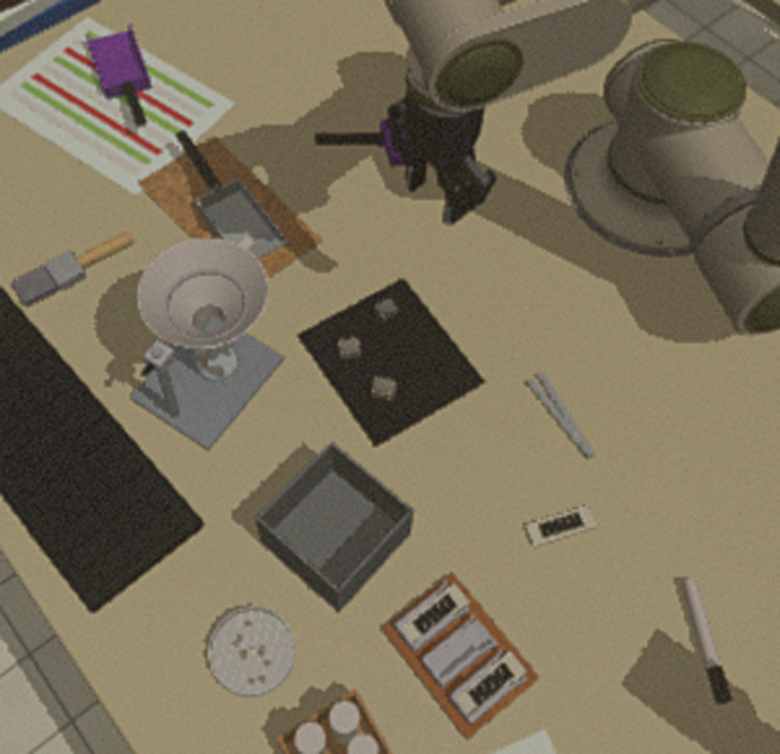

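Run:
```python
from h import *
d=cam("wrist");save(d,"w13.png",(260,60,380,170),6)
for u,v in [(281,86),(340,88),(349,146)]: print(p2w(d,"wrist",u,v,.017))
```

```text
[0.49723723 0.01313674 0.017     ]
[ 0.49477052 -0.05751651  0.017     ]
[ 0.42381163 -0.06966667  0.017     ]
```

View pics/w13.png

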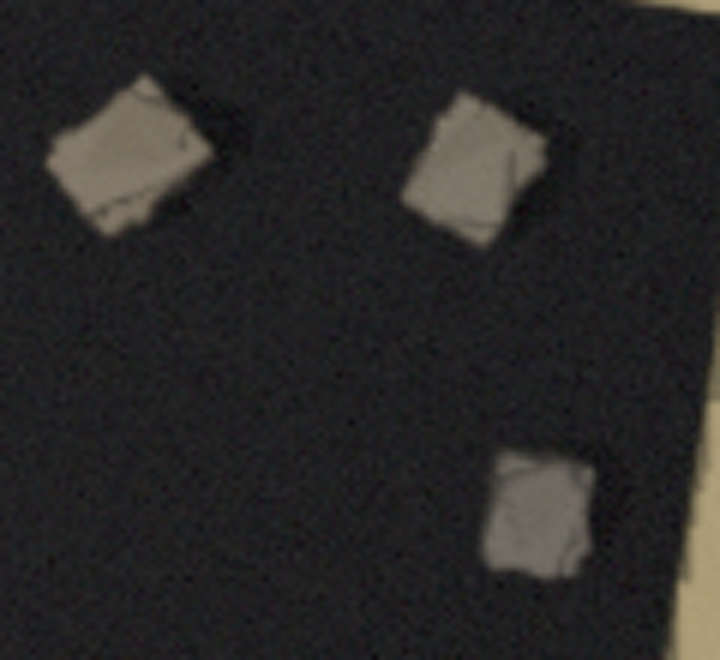

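Call:
apply_moves(plan=[{"tx": 24, "ty": -39, "tz": -50, "rx": 0, "ry": 0, "rz": -0.1, "jaw": 0.2}, {"tx": 24, "ty": -39, "tz": -100, "rx": 0, "ry": 0, "rz": -0.1, "jaw": 0.2}, {"tx": 24, "ty": -39, "tz": -150, "rx": 0, "ry": 0, "rz": -0.1, "jaw": 0.2}, {"tx": 24, "ty": -39, "tz": -200, "rx": 0, "ry": 0, "rz": -0.1, "jaw": 0.2}, {"tx": 24, "ty": -39, "tz": -225, "rx": -0.006, "ry": -0.005, "rz": -0.1, "jaw": 0.2}, {"tx": 24, "ty": -39, "tz": -236, "rx": -0.006, "ry": -0.005, "rz": -0.1, "jaw": 0.2}, {"tx": 24, "ty": -39, "tz": -237, "rx": -0.006, "ry": -0.005, "rz": -0.1, "jaw": 0.2}])

```text
time_s: 12.25
position: [0.423, -0.0694, 0.0118]
tool_rot: [[0.996, -0.094, 0.007], [-0.094, -0.995, -0.013], [0.008, 0.012, -1.0]]
ft_force: [-0.7, 0.1, 0.0]
grip_width: 0.0513
```

Run:
```python
from h import *
s=env.observe();print(s['position'],s['ft_force'])
d=cam("wrist");save(d,"w14.png",(170,100,470,300),2.6)
```

```text
[ 0.42303922 -0.06944416  0.01177776] [-0.71013623  0.10414313  0.02700956]
```

View pics/w14.png

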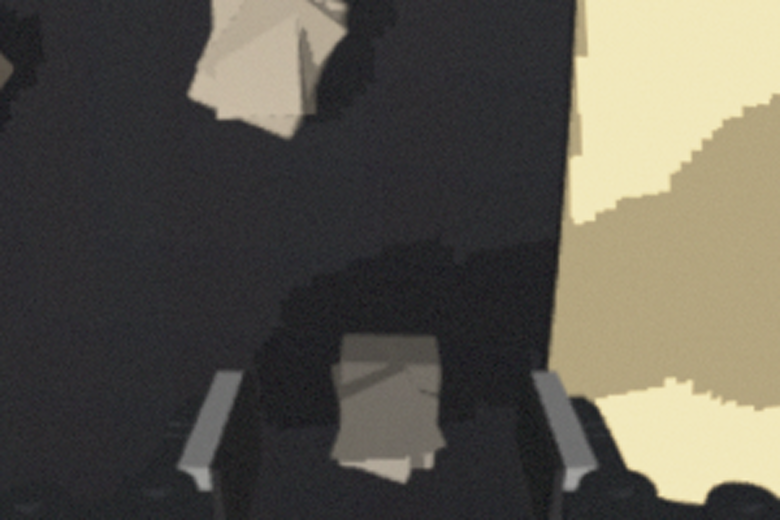

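Well centred. Close and lift.

Call:
apply_moves(plan=[{"tx": 0, "ty": 0, "tz": 0, "rx": 0, "ry": 0, "rz": 0, "jaw": -1}, {"tx": 0, "ty": 0, "tz": 0, "rx": 0, "ry": 0, "rz": 0, "jaw": -1}, {"tx": 0, "ty": 0, "tz": 0, "rx": 0, "ry": 0, "rz": 0, "jaw": -1}, {"tx": 0, "ty": 0, "tz": 0, "rx": 0, "ry": 0, "rz": 0, "jaw": -1}, {"tx": 0, "ty": 0, "tz": 40, "rx": 0, "ry": 0, "rz": 0, "jaw": -1}, {"tx": 0, "ty": 0, "tz": 90, "rx": 0, "ry": 0, "rz": 0, "jaw": -1}, {"tx": 0, "ty": 0, "tz": 120, "rx": 0, "ry": 0, "rz": 0, "jaw": -1}], grip_force=50)

```text
time_s: 13.0
position: [0.4243, -0.0699, 0.1365]
tool_rot: [[0.995, -0.094, 0.013], [-0.094, -0.995, -0.016], [0.015, 0.014, -1.0]]
ft_force: [0.7, -0.3, -0.0]
grip_width: 0.0171
```

Call:
apply_moves(plan=[{"tx": 39, "ty": 32, "tz": 0, "rx": 0, "ry": 0, "rz": 0, "jaw": -1}, {"tx": 230, "ty": 189, "tz": 0, "rx": 0, "ry": 0, "rz": 0.1, "jaw": -1}, {"tx": 230, "ty": 189, "tz": 0, "rx": 0, "ry": 0, "rz": 0.1, "jaw": -1}, {"tx": 230, "ty": 189, "tz": 0, "rx": 0, "ry": 0, "rz": 0.1, "jaw": -1}, {"tx": 230, "ty": 189, "tz": 0, "rx": 0, "ry": 0, "rz": 0.1, "jaw": -1}, {"tx": 230, "ty": 189, "tz": 0, "rx": 0, "ry": 0, "rz": 0.1, "jaw": -1}, {"tx": 230, "ty": 189, "tz": 0, "rx": 0, "ry": 0, "rz": 0.1, "jaw": -1}])

```text
time_s: 13.7
position: [0.6569, 0.1227, 0.1362]
tool_rot: [[1.0, 0.01, 0.017], [0.01, -1.0, -0.013], [0.017, 0.013, -1.0]]
ft_force: [-1.3, -0.1, -0.6]
grip_width: 0.0176
```

Run:
```python
from h import *
s=env.observe();print(s['position'],s['ft_force'],s['q'],s['grip_width'])
d=cam("wrist");save(d,"w15.png")
```

```text
[0.65694883 0.12267705 0.13616809] [-1.32910675 -0.06754432 -0.64941214] [ 0.75495747 37.4665159  62.6111201  -0.79119489 78.93820968 90.33585874] 0.017595122642989444
```

View pics/w15.png

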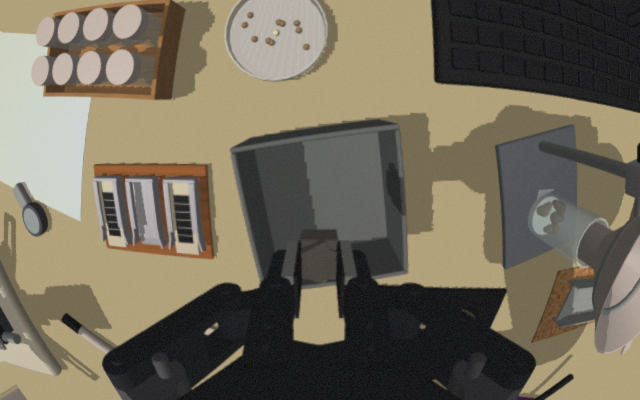

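Run:
```python
from h import *
d=cam("wrist")
P=[p2w(d,"wrist",u,v,.07) for u,v in [(233,150),(397,122),(408,272),(258,287)]]
print(np.array(P).round(3),np.mean(P,0))
```

```text
[[0.701 0.18  0.07 ]
 [0.721 0.066 0.07 ]
 [0.603 0.047 0.07 ]
 [0.59  0.169 0.07 ]] [0.65368768 0.1153245  0.07      ]
```

Call:
apply_moves(plan=[{"tx": -3, "ty": -5, "tz": -45, "rx": -0.01, "ry": -0.015, "rz": 0, "jaw": -1}, {"tx": -3, "ty": -5, "tz": -80, "rx": -0.01, "ry": -0.015, "rz": 0, "jaw": -1}, {"tx": -3, "ty": -5, "tz": -80, "rx": -0.01, "ry": -0.015, "rz": 0, "jaw": 0.0}, {"tx": -3, "ty": -5, "tz": -80, "rx": -0.01, "ry": -0.015, "rz": 0, "jaw": 0.0}, {"tx": -3, "ty": -5, "tz": -80, "rx": -0.01, "ry": -0.015, "rz": 0, "jaw": 0.0}, {"tx": -3, "ty": -5, "tz": -40, "rx": -0.01, "ry": -0.015, "rz": 0, "jaw": 0.0}, {"tx": -3, "ty": -5, "tz": 10, "rx": -0.01, "ry": -0.015, "rz": 0, "jaw": 0.0}, {"tx": -40, "ty": -30, "tz": 40, "rx": -0.01, "ry": -0.015, "rz": 0, "jaw": 0.2}, {"tx": -80, "ty": -60, "tz": 60, "rx": -0.01, "ry": -0.015, "rz": 0, "jaw": 0.2}, {"tx": -120, "ty": -90, "tz": 60, "rx": -0.01, "ry": -0.015, "rz": 0, "jaw": 0.2}, {"tx": -180, "ty": -125, "tz": 60, "rx": -0.01, "ry": -0.015, "rz": 0, "jaw": 0.2}, {"tx": -200, "ty": -130, "tz": 60, "rx": -0.01, "ry": -0.015, "rz": 0, "jaw": 0.2}])

```text
time_s: 15.0
position: [0.4528, -0.0115, 0.1985]
tool_rot: [[0.999, 0.006, 0.034], [0.007, -1.0, -0.026], [0.034, 0.026, -0.999]]
ft_force: [-0.1, -1.2, 0.2]
grip_width: 0.0513
```

Run:
```python
from h import *
s=env.observe();print(s['position'],s['ft_force'],s['q'],s['grip_width'],s['tool_rot'])
d=cam("wrist");save(d,"w16.png")
d=cam("scene");save(d,"s16.png",(180,100,480,390),2.6)
```

```text
[ 0.45277724 -0.01154258  0.19853041] [-0.05447911 -1.23649124  0.22823577] [-15.97089244  12.98001861  93.38789676  -0.94314708  71.34592975
  73.92368581] 0.051333658183359526 [[ 0.99939847  0.00634691  0.03409431]
 [ 0.0072347  -0.9996363  -0.02597935]
 [ 0.03391702  0.02621038 -0.9990809 ]]
```

View pics/w16.png

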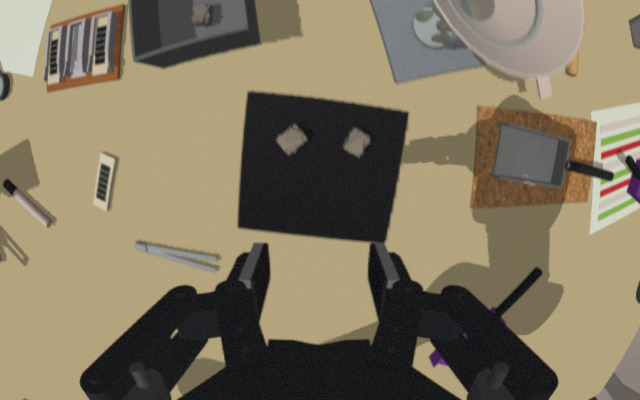

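View pics/s16.png

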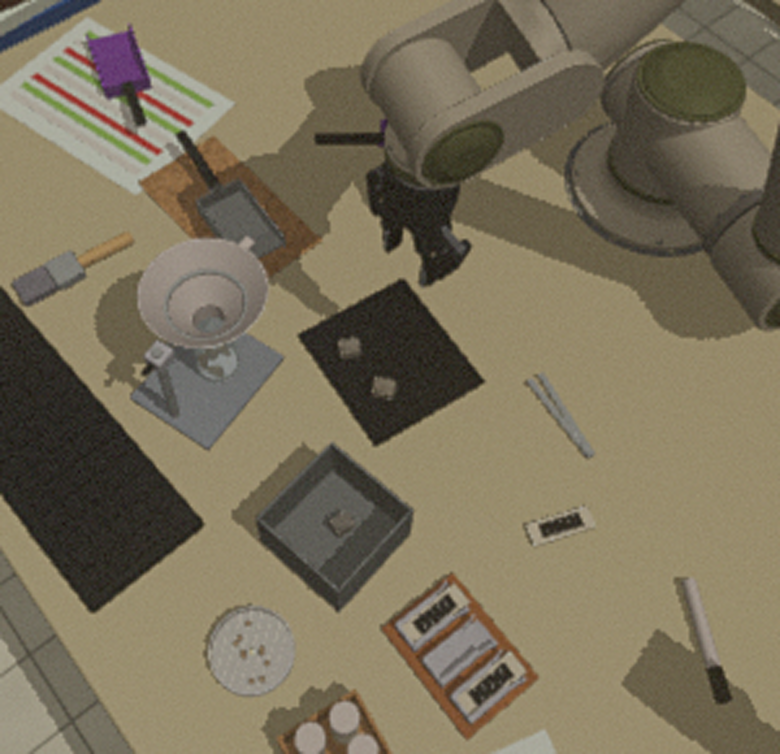

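```bash
cat > tgt.py <<'E'
import sys
from h import *
# usage: u v z jawdeg tcpz
u,v,z,j,tz=map(float,sys.argv[1:6])
d=cam("wrist");p=p2w(d,"wrist",u,v,z);print(p.round(4))
j=np.radians(j);y=np.array([np.cos(j),np.sin(j),0]);zz=np.array([0,0,-1.]);R=np.column_stack([np.cross(y,zz),y,zz])
p[2]=tz;print(delta(p).round(1),rv(R).round(3), env.observe()['position'])
E
python3 tgt.py 357 142 .017 -125 .012;python3 tgt.py 291 139 .017 -140.7 .012
```

```text
[ 0.49   -0.0568  0.017 ]
[  37.1  -45.7 -186.7] [ 0.035  0.024 -0.616] [ 0.45285499 -0.01105581  0.19867038]
[0.4961 0.0135 0.017 ]
[  41.7   24.3 -186.5] [ 0.039  0.02  -0.891] [ 0.45439775 -0.01080471  0.19853151]
```

Call:
apply_moves(plan=[{"tx": 37, "ty": -46, "tz": -30, "rx": 0.01, "ry": 0.01, "rz": -0.14, "jaw": 0.2}, {"tx": 37, "ty": -46, "tz": -60, "rx": 0.02, "ry": 0.02, "rz": -0.28, "jaw": 0.2}, {"tx": 37, "ty": -46, "tz": -90, "rx": 0.03, "ry": 0.022, "rz": -0.43, "jaw": 0.2}, {"tx": 37, "ty": -46, "tz": -120, "rx": 0.035, "ry": 0.024, "rz": -0.57, "jaw": 0.2}, {"tx": 37, "ty": -46, "tz": -150, "rx": 0.035, "ry": 0.024, "rz": -0.616, "jaw": 0.2}, {"tx": 37, "ty": -46, "tz": -175, "rx": 0.035, "ry": 0.024, "rz": -0.616, "jaw": 0.2}, {"tx": 37, "ty": -46, "tz": -186, "rx": 0.035, "ry": 0.024, "rz": -0.616, "jaw": 0.2}, {"tx": 37, "ty": -46, "tz": -187, "rx": 0.035, "ry": 0.024, "rz": -0.616, "jaw": 0.2}])

```text
time_s: 16.0
position: [0.4921, -0.0566, 0.011]
tool_rot: [[0.82, -0.572, 0.0], [-0.572, -0.82, -0.0], [0.0, 0.0, -1.0]]
ft_force: [-0.2, -0.1, 0.5]
grip_width: 0.0511
```

Run:
```python
from h import *
s=env.observe();print(s['position'],s['ft_force'])
d=cam("wrist");save(d,"w17.png",(170,100,470,300),2.6)
```

```text
[ 0.49213789 -0.05659975  0.0109609 ] [-0.22800096 -0.11357985  0.45190774]
```

View pics/w17.png

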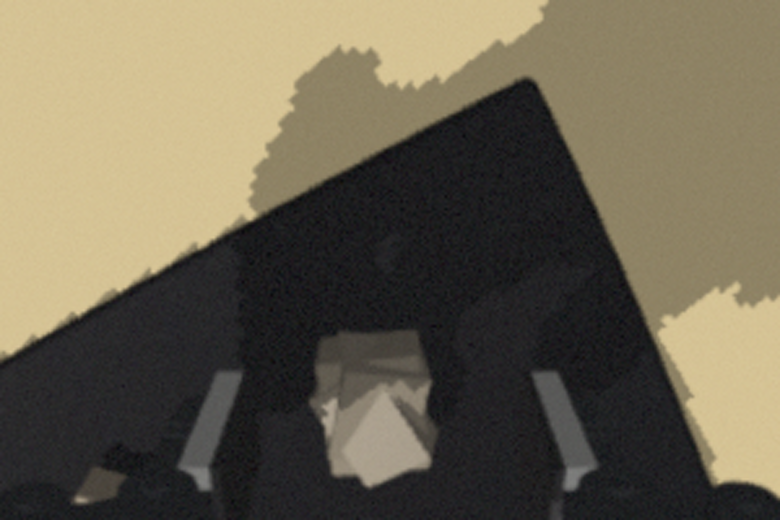

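Call:
apply_moves(plan=[{"tx": 0, "ty": 0, "tz": 0, "rx": 0, "ry": 0, "rz": 0, "jaw": -1}, {"tx": 0, "ty": 0, "tz": 0, "rx": 0, "ry": 0, "rz": 0, "jaw": -1}, {"tx": 0, "ty": 0, "tz": 0, "rx": 0, "ry": 0, "rz": 0, "jaw": -1}, {"tx": 0, "ty": 0, "tz": 0, "rx": 0, "ry": 0, "rz": 0, "jaw": -1}, {"tx": 0, "ty": 0, "tz": 40, "rx": 0, "ry": 0, "rz": 0, "jaw": -1}, {"tx": 0, "ty": 10, "tz": 90, "rx": 0, "ry": 0, "rz": 0.1, "jaw": -1}, {"tx": 20, "ty": 40, "tz": 115, "rx": 0, "ry": 0, "rz": 0.2, "jaw": -1}, {"tx": 55, "ty": 75, "tz": 120, "rx": 0, "ry": 0, "rz": 0.3, "jaw": -1}, {"tx": 90, "ty": 110, "tz": 120, "rx": 0, "ry": 0, "rz": 0.45, "jaw": -1}, {"tx": 130, "ty": 145, "tz": 120, "rx": 0, "ry": 0, "rz": 0.6, "jaw": -1}, {"tx": 162, "ty": 173, "tz": 120, "rx": 0, "ry": 0, "rz": 0.6, "jaw": -1}, {"tx": 162, "ty": 173, "tz": 120, "rx": 0, "ry": 0, "rz": 0.6, "jaw": -1}])

```text
time_s: 17.25
position: [0.6568, 0.1198, 0.1316]
tool_rot: [[1.0, -0.006, 0.004], [-0.006, -1.0, 0.001], [0.004, -0.001, -1.0]]
ft_force: [-0.7, -0.8, -0.4]
grip_width: 0.0186
```

Call:
apply_moves(plan=[{"tx": -3, "ty": -2, "tz": -40, "rx": 0, "ry": 0, "rz": 0, "jaw": -1}, {"tx": -3, "ty": -2, "tz": -70, "rx": 0, "ry": 0, "rz": 0, "jaw": -1}, {"tx": -3, "ty": -2, "tz": -70, "rx": 0, "ry": 0, "rz": 0, "jaw": 0.0}, {"tx": -3, "ty": -2, "tz": -70, "rx": 0, "ry": 0, "rz": 0, "jaw": 0.0}, {"tx": -3, "ty": -2, "tz": -70, "rx": 0, "ry": 0, "rz": 0, "jaw": 0.0}, {"tx": -3, "ty": -2, "tz": -35, "rx": 0, "ry": 0, "rz": 0, "jaw": 0.0}, {"tx": -3, "ty": -2, "tz": 10, "rx": 0, "ry": 0, "rz": 0, "jaw": 0.0}, {"tx": -40, "ty": -30, "tz": 40, "rx": 0, "ry": 0, "rz": 0, "jaw": 0.2}, {"tx": -80, "ty": -60, "tz": 60, "rx": 0, "ry": 0, "rz": 0, "jaw": 0.2}, {"tx": -120, "ty": -90, "tz": 60, "rx": 0, "ry": 0, "rz": 0, "jaw": 0.2}, {"tx": -165, "ty": -110, "tz": 60, "rx": 0, "ry": 0, "rz": 0, "jaw": 0.2}, {"tx": -200, "ty": -115, "tz": 60, "rx": 0, "ry": 0, "rz": 0, "jaw": 0.2}])

```text
time_s: 18.45
position: [0.4553, 0.0033, 0.1935]
tool_rot: [[1.0, -0.007, 0.008], [-0.007, -1.0, -0.0], [0.008, 0.0, -1.0]]
ft_force: [0.5, -0.2, 0.4]
grip_width: 0.0509
```

Run:
```python
from h import *
s=env.observe();print(s['position'],s['ft_force'],s['q'],s['grip_width'],s['tool_rot'])
d=cam("wrist");save(d,"w18.png")
```

```text
[0.45531017 0.00328882 0.19347026] [ 0.50924603 -0.15886087  0.4120893 ] [-14.59847429  14.18291139  92.5928124    0.10265425  72.77025972
  75.78649324] 0.05087557982896741 [[ 9.99940957e-01 -7.24394724e-03  8.09991881e-03]
 [-7.24141995e-03 -9.99973722e-01 -3.41298342e-04]
 [ 8.10217831e-03  2.82623277e-04 -9.99967137e-01]]
```

View pics/w18.png

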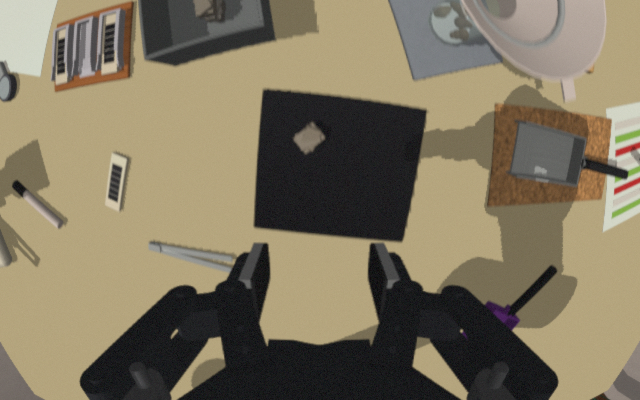

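```bash
python3 tgt.py 309.5 138 .017 -140.7 .011
```

```text
[0.4887 0.0133 0.017 ]
[  35.9    8.9 -182.3] [ 0.002  0.005 -0.877] [0.45271205 0.00436846 0.19332491]
```

Run:
```python
from h import *
d=cam("wrist");save(d,"w19.png",(260,90,360,170),6)
print(p2w(d,"wrist",309.5,138,.017),env.observe()['position'])
```

```text
[0.49262973 0.01344006 0.017     ] [0.45554276 0.00434135 0.19369727]
```

View pics/w19.png

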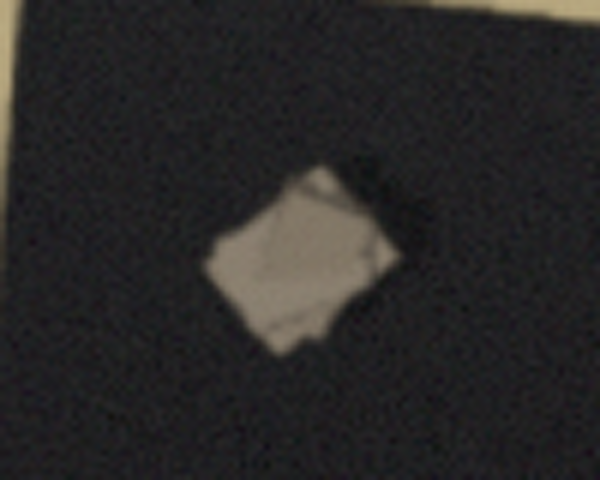

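Call:
apply_moves(plan=[{"tx": 20, "ty": 5, "tz": -20, "rx": 0, "ry": 0, "rz": -0.14, "jaw": 0.2}, {"tx": 41, "ty": 9, "tz": -50, "rx": 0, "ry": 0, "rz": -0.28, "jaw": 0.2}, {"tx": 41, "ty": 9, "tz": -75, "rx": 0, "ry": 0, "rz": -0.43, "jaw": 0.2}, {"tx": 41, "ty": 9, "tz": -100, "rx": 0, "ry": 0, "rz": -0.57, "jaw": 0.2}, {"tx": 41, "ty": 9, "tz": -125, "rx": 0, "ry": 0, "rz": -0.7, "jaw": 0.2}, {"tx": 41, "ty": 9, "tz": -150, "rx": 0, "ry": 0, "rz": -0.84, "jaw": 0.2}, {"tx": 41, "ty": 9, "tz": -175, "rx": 0.002, "ry": 0.005, "rz": -0.88, "jaw": 0.2}, {"tx": 41, "ty": 9, "tz": -182, "rx": 0.002, "ry": 0.005, "rz": -0.88, "jaw": 0.2}, {"tx": 41, "ty": 9, "tz": -183, "rx": 0.002, "ry": 0.005, "rz": -0.88, "jaw": 0.2}])

```text
time_s: 19.5
position: [0.4975, 0.0133, 0.0108]
tool_rot: [[0.633, -0.774, 0.002], [-0.774, -0.633, -0.002], [0.003, -0.0, -1.0]]
ft_force: [0.5, 0.7, -0.1]
grip_width: 0.0512
```

Run:
```python
from h import *
s=env.observe();print(s['position'],s['ft_force'])
d=cam("wrist");save(d,"w20.png",(170,100,470,300),2.6)
```

```text
[0.49747675 0.01332894 0.01075207] [ 0.50143442  0.68970862 -0.12002971]
```

View pics/w20.png

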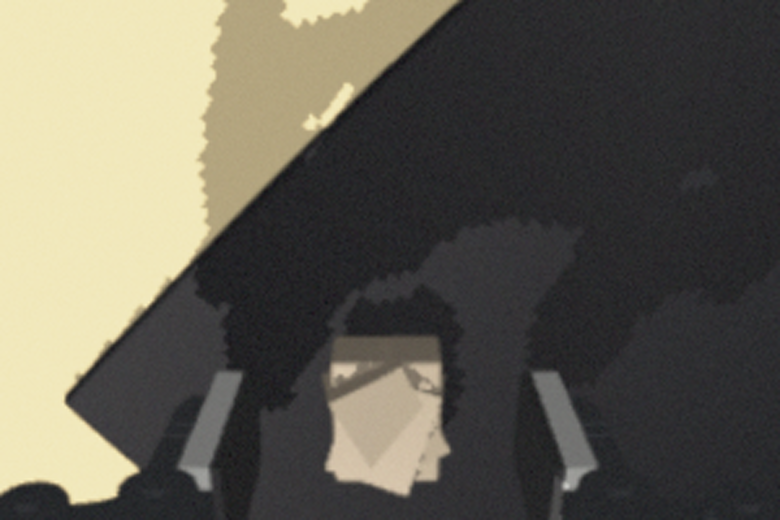

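Call:
apply_moves(plan=[{"tx": 0, "ty": 0, "tz": 0, "rx": 0, "ry": 0, "rz": 0, "jaw": -1}, {"tx": 0, "ty": 0, "tz": 0, "rx": 0, "ry": 0, "rz": 0, "jaw": -1}, {"tx": 0, "ty": 0, "tz": 0, "rx": 0, "ry": 0, "rz": 0, "jaw": -1}, {"tx": 0, "ty": 0, "tz": 0, "rx": 0, "ry": 0, "rz": 0, "jaw": -1}, {"tx": 0, "ty": 0, "tz": 40, "rx": 0, "ry": 0, "rz": 0, "jaw": -1}, {"tx": 0, "ty": 10, "tz": 90, "rx": 0, "ry": 0, "rz": 0.14, "jaw": -1}, {"tx": 20, "ty": 20, "tz": 115, "rx": 0, "ry": 0, "rz": 0.28, "jaw": -1}, {"tx": 55, "ty": 40, "tz": 120, "rx": 0, "ry": 0, "rz": 0.42, "jaw": -1}, {"tx": 90, "ty": 65, "tz": 120, "rx": 0, "ry": 0, "rz": 0.56, "jaw": -1}, {"tx": 125, "ty": 85, "tz": 120, "rx": 0, "ry": 0, "rz": 0.7, "jaw": -1}, {"tx": 157, "ty": 103, "tz": 120, "rx": 0, "ry": 0, "rz": 0.84, "jaw": -1}, {"tx": 157, "ty": 103, "tz": 120, "rx": 0, "ry": 0, "rz": 0.86, "jaw": -1}])

```text
time_s: 20.75
position: [0.657, 0.1183, 0.1311]
tool_rot: [[1.0, -0.02, 0.006], [-0.02, -1.0, 0.001], [0.006, -0.001, -1.0]]
ft_force: [-1.3, -1.1, -0.7]
grip_width: 0.0191
```

Run:
```python
from h import *
s=env.observe();print(s['position'],s['grip_width'])
d=cam("wrist");save(d,"w21.png")
```

```text
[0.65698444 0.118265   0.13112072] 0.019095689905659637
```

View pics/w21.png

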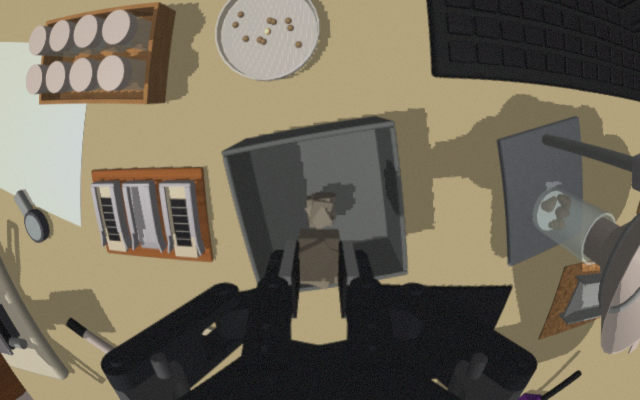

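Call:
apply_moves(plan=[{"tx": -10, "ty": -10, "tz": -40, "rx": 0, "ry": 0, "rz": 0, "jaw": -1}, {"tx": -10, "ty": -10, "tz": -65, "rx": 0, "ry": 0, "rz": 0, "jaw": -1}, {"tx": -10, "ty": -10, "tz": -65, "rx": 0, "ry": 0, "rz": 0, "jaw": 0.0}, {"tx": -10, "ty": -10, "tz": -65, "rx": 0, "ry": 0, "rz": 0, "jaw": 0.0}, {"tx": -10, "ty": -10, "tz": -65, "rx": 0, "ry": 0, "rz": 0, "jaw": 0.0}, {"tx": -10, "ty": -10, "tz": -30, "rx": 0, "ry": 0, "rz": 0, "jaw": 0.0}, {"tx": -10, "ty": -10, "tz": 15, "rx": 0, "ry": 0, "rz": 0, "jaw": 0.0}, {"tx": -50, "ty": 20, "tz": 50, "rx": 0, "ry": 0, "rz": 0, "jaw": 0.0}, {"tx": -90, "ty": 50, "tz": 70, "rx": 0, "ry": 0, "rz": 0, "jaw": 0.0}, {"tx": -130, "ty": 80, "tz": 80, "rx": 0, "ry": 0, "rz": 0, "jaw": 0.0}, {"tx": -170, "ty": 110, "tz": 80, "rx": 0, "ry": 0, "rz": 0, "jaw": 0.0}, {"tx": -195, "ty": 130, "tz": 80, "rx": 0, "ry": 0, "rz": 0, "jaw": 0.0}])

```text
time_s: 22.0
position: [0.4589, 0.2482, 0.2135]
tool_rot: [[1.0, -0.023, 0.008], [-0.023, -1.0, 0.002], [0.008, -0.002, -1.0]]
ft_force: [0.6, -0.7, -0.7]
grip_width: 0.0424
```

Call:
apply_moves(plan=[{"tx": -20, "ty": 10, "tz": 0, "rx": 0, "ry": 0, "rz": 0.02, "jaw": 0}, {"tx": -20, "ty": 10, "tz": 0, "rx": 0, "ry": 0, "rz": 0.02, "jaw": 0}, {"tx": -20, "ty": 10, "tz": 0, "rx": 0, "ry": 0, "rz": 0.02, "jaw": 0}])

```text
time_s: 22.3
position: [0.4393, 0.2584, 0.215]
tool_rot: [[1.0, -0.002, 0.011], [-0.002, -1.0, 0.003], [0.011, -0.003, -1.0]]
ft_force: [-0.5, -0.2, -0.4]
grip_width: 0.0425
```

Run:
```python
from h import *
s=env.observe();print(s['position'],s['grip_width'],s['q'],s['tool_rot'])
d=cam("wrist");save(d,"w22.png");s=env.observe();print(s['position'])
d=cam("scene");save(d,"s22.png",(180,100,480,390),2.6)
```

```text
[0.43926639 0.25838362 0.21496332] 0.04248591412567065 [ 1.71511097e+01  1.82388222e+01  8.27129854e+01 -3.25088188e-02
  7.83841379e+01  1.07295943e+02] [[ 0.99993397 -0.00240043  0.01123821]
 [-0.00243301 -0.99999287  0.00288667]
 [ 0.0112312  -0.00291382 -0.99993268]]
[0.43974504 0.25800429 0.21449114]
```

View pics/w22.png

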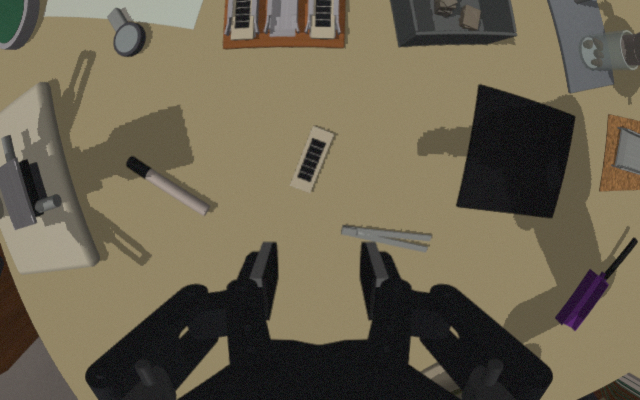

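View pics/s22.png

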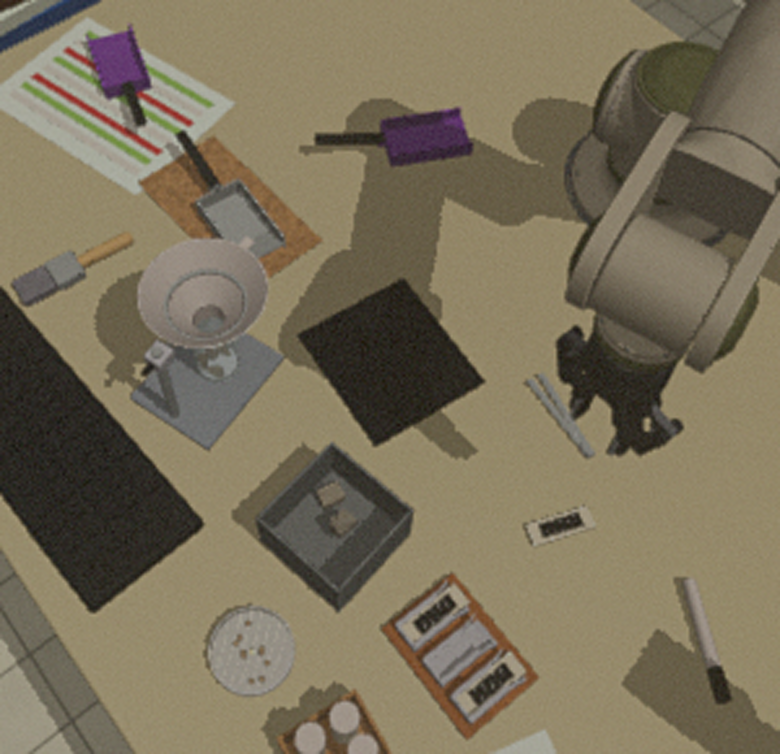

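Run:
```python
from h import *
d=cam("wrist");save(d,"w23.png",(270,110,370,200),7)
save(d,"w23b.png",(215,0,355,60),5.5)
```

```text
(no output)
```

View pics/w23.png

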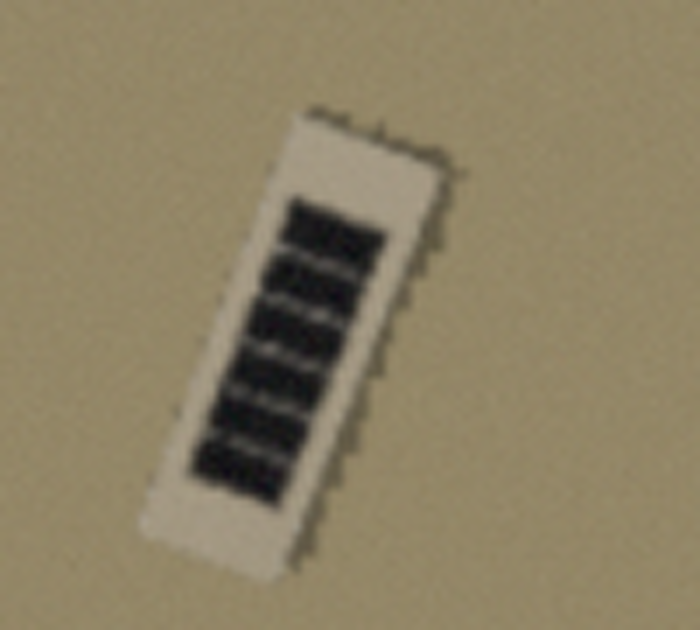

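View pics/w23b.png

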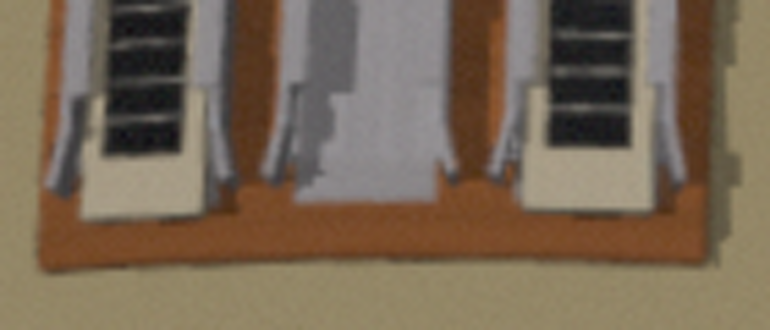

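Run:
```python
from h import *
d=cam("wrist")
f=lambda x,y,z,o,s:p2w(d,"wrist",o[0]+(x+.5)/s-.5,o[1]+(y+.5)/s-.5,z)[:2]
C=np.array([f(x,y,.006,(270,110),7) for x,y in [(300,112),(447,165),(275,582),(140,528)]])
print(C.round(4));c=C.mean(0);ax=(C[0]+C[1]-C[2]-C[3]);print(c,np.linalg.norm(ax)/2,np.degrees(np.arctan2(ax[1],ax[0])))
ax/=np.linalg.norm(ax)
g=c-.024*ax;print('grasp',g)
a=np.arctan2(ax[1],ax[0]);y=np.array([np.sin(a),-np.cos(a),0]);z=np.array([0,0,-1.]);R=np.column_stack([np.cross(y,z),y,z])
print(delta([g[0],g[1],.004]),rv(R),env.observe()['position'])
o=(215,0);s=5.5
print('tray front',f(40,268,.006,o,s),f(707,262,.006,o,s))
print('mouth floor',f(295,198,.006,o,s),f(437,198,.006,o,s))
print('walls L',f(268,178,.0185,o,s),'R',f(450,178,.0185,o,s))
print('left slide',f(80,217,.014,o,s),f(207,214,.014,o,s)); print('right slide',f(525,208,.014,o,s),f(655,207,.014,o,s))
```

```text
[[0.4912 0.2648]
 [0.4824 0.241 ]
 [0.412  0.2697]
 [0.4216 0.2924]]
[0.45180489 0.26696845] 0.0754349922323717 -21.8882210968769
grasp [0.42953498 0.27591558]
[ -10.24578685   18.25072348 -209.53773364] [-0.00056931  0.00881257 -0.37772556] [0.43978077 0.25766485 0.21353773]
tray front [0.5856629 0.3683633] [0.58103814 0.23014288]
mouth floor [0.59645367 0.31385059] [0.59507808 0.2847184 ]
walls L [0.59821254 0.31725797] R [0.59641559 0.28117518]
left slide [0.59424351 0.35724522] [0.59247884 0.33054305]
right slide [0.59077477 0.26665906] [0.59095728 0.24098006]
```

Call:
apply_moves(plan=[{"tx": -5, "ty": 9, "tz": -50, "rx": 0, "ry": 0.005, "rz": -0.14, "jaw": 0.1}, {"tx": -10, "ty": 18, "tz": -95, "rx": 0, "ry": 0.009, "rz": -0.28, "jaw": 0.1}, {"tx": -10, "ty": 18, "tz": -140, "rx": 0, "ry": 0.009, "rz": -0.378, "jaw": 0.1}, {"tx": -10, "ty": 18, "tz": -180, "rx": 0, "ry": 0.009, "rz": -0.378, "jaw": 0.1}, {"tx": -10, "ty": 18, "tz": -192, "rx": 0, "ry": 0.009, "rz": -0.378, "jaw": 0.1}, {"tx": -10, "ty": 18, "tz": -193, "rx": 0, "ry": 0.009, "rz": -0.378, "jaw": 0.1}])

```text
time_s: 23.1
position: [0.4296, 0.2749, 0.0185]
tool_rot: [[0.927, -0.374, -0.004], [-0.374, -0.927, -0.001], [-0.003, 0.002, -1.0]]
ft_force: [0.6, -0.2, -0.0]
grip_width: 0.0469
```

Run:
```python
from h import *
d=cam("wrist");save(d,"w24.png",(170,60,470,300),2.5)
s=env.observe();print(s['position'],s['ft_force'],s['tool_rot'])
```

```text
[0.43020499 0.27521384 0.01981436] [ 0.06827261 -0.21565387  0.43700455] [[ 9.27416418e-01 -3.74027432e-01 -1.50564913e-03]
 [-3.74027802e-01 -9.27417491e-01  3.82921579e-05]
 [-1.41068765e-03  5.27641858e-04 -9.99998866e-01]]
```

View pics/w24.png

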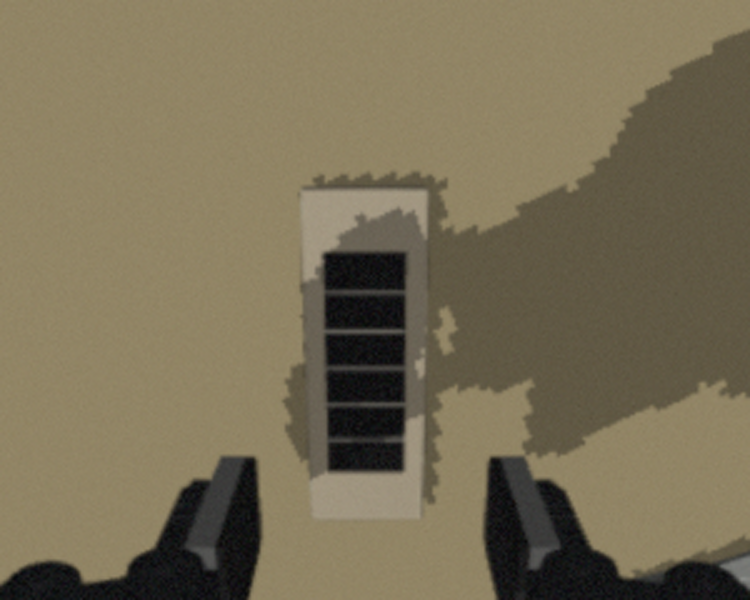

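Call:
apply_moves(plan=[{"tx": 0, "ty": 0, "tz": -10, "rx": 0, "ry": 0, "rz": 0, "jaw": 0.1}, {"tx": 0, "ty": 0, "tz": -16, "rx": 0, "ry": 0, "rz": 0, "jaw": 0.1}, {"tx": 0, "ty": 0, "tz": -16, "rx": 0, "ry": 0, "rz": 0, "jaw": 0.1}, {"tx": 0, "ty": 0, "tz": -16, "rx": 0, "ry": 0, "rz": 0, "jaw": -1}, {"tx": 0, "ty": 0, "tz": -16, "rx": 0, "ry": 0, "rz": 0, "jaw": -1}, {"tx": 0, "ty": 0, "tz": -16, "rx": 0, "ry": 0, "rz": 0, "jaw": -1}, {"tx": 0, "ty": 0, "tz": -16, "rx": 0, "ry": 0, "rz": 0, "jaw": -1}], grip_force=40)

```text
time_s: 23.85
position: [0.4304, 0.2753, 0.0044]
tool_rot: [[0.927, -0.374, -0.0], [-0.374, -0.927, 0.0], [-0.001, -0.0, -1.0]]
ft_force: [-0.9, -0.4, 6.9]
grip_width: 0.0229
```

Call:
apply_moves(plan=[{"tx": 0, "ty": 0, "tz": 20, "rx": 0, "ry": 0, "rz": 0, "jaw": -1}, {"tx": 10, "ty": 5, "tz": 50, "rx": 0, "ry": 0, "rz": 0.1, "jaw": -1}, {"tx": 50, "ty": 15, "tz": 60, "rx": 0, "ry": 0, "rz": 0.23, "jaw": -1}, {"tx": 80, "ty": 25, "tz": 60, "rx": 0, "ry": 0, "rz": 0.35, "jaw": -1}, {"tx": 80, "ty": 25, "tz": 60, "rx": 0, "ry": 0, "rz": 0.352, "jaw": -1}, {"tx": 80, "ty": 25, "tz": 60, "rx": 0, "ry": 0, "rz": 0.352, "jaw": -1}])

```text
time_s: 24.45
position: [0.5101, 0.3002, 0.0639]
tool_rot: [[0.999, -0.032, -0.002], [-0.032, -0.999, -0.0], [-0.002, 0.0, -1.0]]
ft_force: [-0.1, 0.2, -0.4]
grip_width: 0.0233
```

Run:
```python
from h import *
env.get_image("side")
d=cam("wrist");save(d,"w25.png",(120,0,480,300),2.2)
s=env.observe();print(s['position'],s['ft_force'],s['tool_rot'],s['grip_width'],s['q'])
```

```text
[0.5093814  0.30012215 0.06404078] [-1.21583177 -0.64554413 -0.80897227] [[ 9.99487345e-01 -3.19455880e-02 -2.12766095e-03]
 [-3.19462899e-02 -9.99489543e-01 -2.96699879e-04]
 [-2.11709662e-03  3.64518648e-04 -9.99997693e-01]] 0.02333965341932805 [1.90322651e+01 3.52952693e+01 8.08271325e+01 2.63503877e-02
 6.39983863e+01 1.10851369e+02]
```

View pics/w25.png

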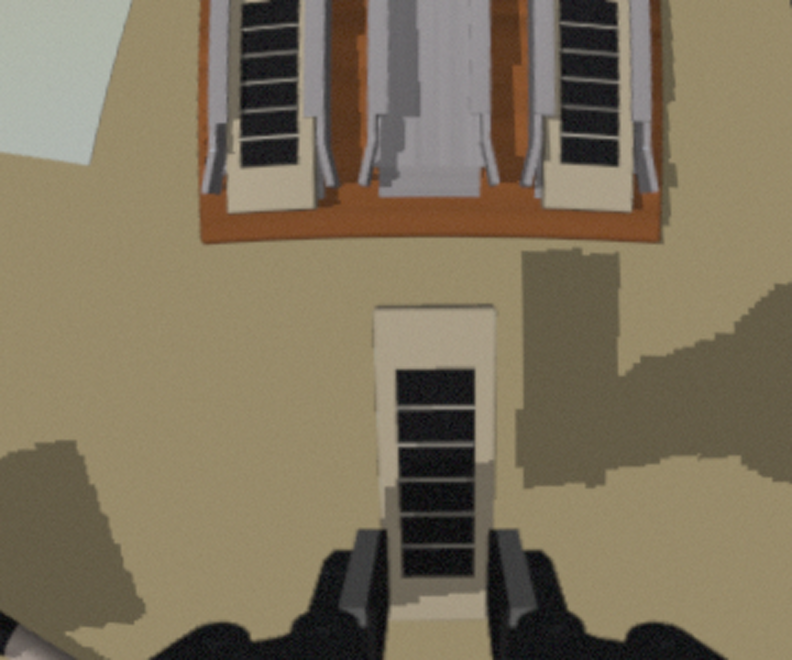

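Run:
```python
from h import *
d=cam("wrist")
f=lambda x,y,z:p2w(d,"wrist",120+(x+.5)/2.2-.5,(y+.5)/2.2-.5,z)[:2].round(4)
print('tray front',f(202,242,.006),f(660,241,.006))
print('mouth floor',f(380,195,.006),f(480,195,.006))
print('walls top',f(363,183,.0185),f(495,182,.0185))
print('left slide',f(229,212,.014),f(315,208,.014),'right',f(544,207,.014),f(632,211,.014))
print('held front',f(375,306,.0655),f(495,305,.0655),'rear',f(390,620,.0655),f(487,617,.0655))
print(env.observe()['position'])
```

```text
tray front [0.5859 0.3689] [0.5815 0.2305]
mouth floor [0.5958 0.3138] [0.5948 0.2849]
walls top [0.5989 0.3173] [0.598  0.2815]
left slide [0.5939 0.3571] [0.5929 0.3317] right [0.591  0.2674] [0.5903 0.2417]
held front [0.5703 0.3111] [0.5697 0.286 ] rear [0.4939 0.3122] [0.494  0.2882]
[0.50942128 0.30015083 0.06419944]
```

Call:
apply_moves(plan=[{"tx": 0, "ty": 1.5, "tz": -25, "rx": 0, "ry": -0.002, "rz": -0.01, "jaw": -1}, {"tx": 0, "ty": 1.5, "tz": -45, "rx": 0, "ry": -0.002, "rz": -0.01, "jaw": -1}, {"tx": 5, "ty": 1.5, "tz": -51, "rx": 0, "ry": -0.002, "rz": -0.01, "jaw": -1}, {"tx": 15, "ty": 1.5, "tz": -51, "rx": 0, "ry": -0.002, "rz": -0.01, "jaw": -1}, {"tx": 25, "ty": 1.4, "tz": -51, "rx": 0, "ry": -0.002, "rz": -0.01, "jaw": -1}, {"tx": 33, "ty": 1.2, "tz": -51, "rx": 0, "ry": -0.002, "rz": -0.01, "jaw": -1}, {"tx": 40, "ty": 1, "tz": -51, "rx": 0, "ry": -0.002, "rz": -0.01, "jaw": -1}, {"tx": 45, "ty": 0.8, "tz": -51, "rx": 0, "ry": -0.002, "rz": -0.01, "jaw": -1}])

```text
time_s: 25.4
position: [0.5554, 0.3009, 0.0136]
tool_rot: [[0.999, -0.042, 0.001], [-0.042, -0.999, 0.0], [0.001, -0.0, -1.0]]
ft_force: [0.5, -0.3, 0.2]
grip_width: 0.0233
```

Run:
```python
from h import *
d=cam("wrist");save(d,"w26.png",(170,60,470,300),2.5)
s=env.observe();print(s['position'],s['ft_force'],s['grip_width'])
```

```text
[0.55581514 0.30077558 0.01351387] [ 0.68890357  0.02892915 -0.27553778] 0.023716296892938134
```

View pics/w26.png

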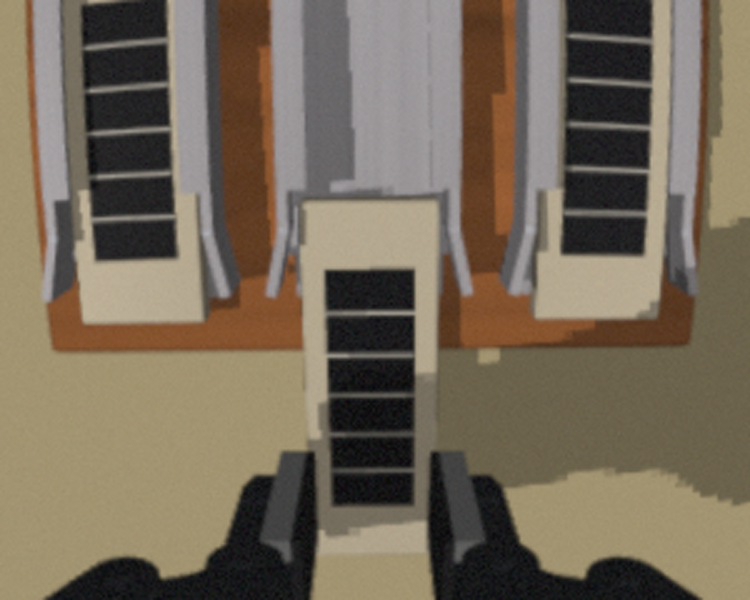

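Call:
apply_moves(plan=[{"tx": 8, "ty": -0.2, "tz": 0, "rx": 0, "ry": 0, "rz": 0.002, "jaw": -1}, {"tx": 16, "ty": -0.4, "tz": 0, "rx": 0, "ry": 0, "rz": 0.002, "jaw": -1}, {"tx": 22, "ty": -0.6, "tz": 0, "rx": 0, "ry": 0, "rz": 0.002, "jaw": -1}, {"tx": 26, "ty": -0.7, "tz": 0, "rx": 0, "ry": 0, "rz": 0.002, "jaw": -1}, {"tx": 26, "ty": -0.7, "tz": 0, "rx": 0, "ry": 0, "rz": 0.002, "jaw": -1}])

```text
time_s: 25.95
position: [0.5823, 0.3, 0.0134]
tool_rot: [[0.999, -0.041, 0.002], [-0.041, -0.999, 0.0], [0.002, -0.0, -1.0]]
ft_force: [-0.3, 0.1, -0.2]
grip_width: 0.0233
```

Run:
```python
from h import *
d=cam("wrist");save(d,"w27.png",(170,60,470,300),2.5)
s=env.observe();print(s['position'],s['ft_force'],s['grip_width'])
```

```text
[0.58182913 0.30002905 0.01334216] [ 0.5712879   0.21255905 -0.15903673] 0.02318038795275837
```

View pics/w27.png

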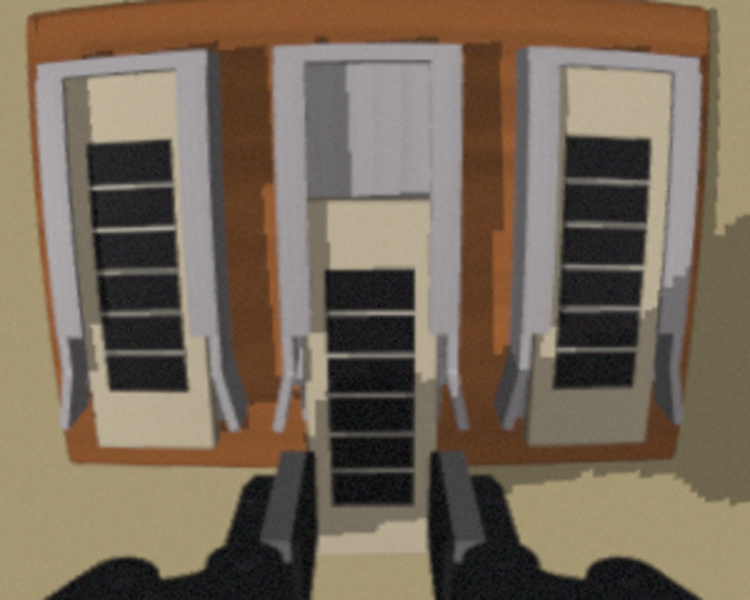

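Call:
apply_moves(plan=[{"tx": 0, "ty": 0, "tz": 0, "rx": 0, "ry": 0, "rz": 0, "jaw": -0.2}, {"tx": 0, "ty": 0, "tz": 0, "rx": 0, "ry": 0, "rz": 0, "jaw": -0.2}, {"tx": 0, "ty": 0, "tz": 0, "rx": 0, "ry": 0, "rz": 0, "jaw": -0.2}, {"tx": 0, "ty": 0, "tz": 30, "rx": 0, "ry": 0, "rz": 0, "jaw": -0.2}, {"tx": 0, "ty": 0, "tz": 55, "rx": 0, "ry": 0, "rz": 0.01, "jaw": -0.2}, {"tx": -25, "ty": 1, "tz": 55, "rx": 0, "ry": 0, "rz": 0.01, "jaw": -1}, {"tx": -47, "ty": 1.5, "tz": 55, "rx": 0, "ry": 0, "rz": 0.01, "jaw": -1}, {"tx": -47, "ty": 1.5, "tz": 55, "rx": 0, "ry": 0, "rz": 0.01, "jaw": -1}, {"tx": -47, "ty": 1.5, "tz": 55, "rx": 0, "ry": 0, "rz": 0.01, "jaw": -1}])

```text
time_s: 26.9
position: [0.5351, 0.3017, 0.0687]
tool_rot: [[1.0, -0.03, 0.002], [-0.03, -1.0, 0.0], [0.002, -0.0, -1.0]]
ft_force: [-0.3, -0.7, -0.0]
grip_width: -0.0001
```

Run:
```python
from h import *
d=cam("wrist");save(d,"w28.png",(170,0,470,300),2)
s=env.observe();print(s['position'],s['ft_force'],s['grip_width'],s['tool_rot'])
```

```text
[0.53553708 0.30159633 0.06857496] [-0.24681957  0.10499693  0.72685987] 0.00040698521820257554 [[ 9.99536865e-01 -3.03600613e-02  2.07878633e-03]
 [-3.03606239e-02 -9.99538981e-01  2.39610296e-04]
 [ 2.07055338e-03 -3.02612574e-04 -9.99997811e-01]]
```

View pics/w28.png

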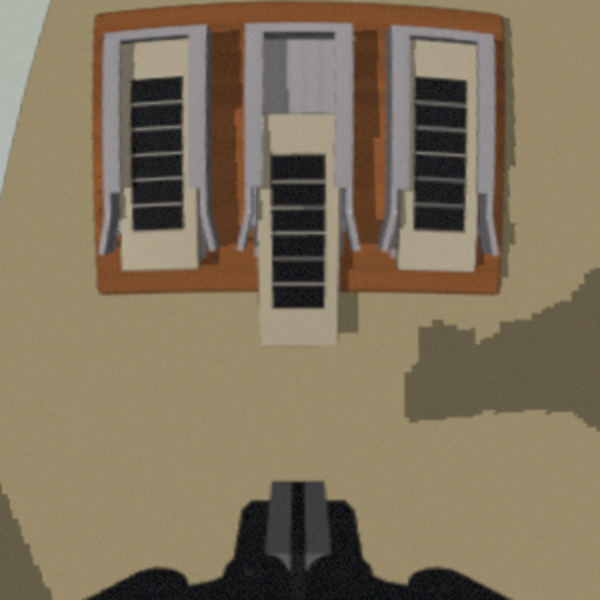

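Call:
apply_moves(plan=[{"tx": 0, "ty": 0, "tz": -30, "rx": 0, "ry": 0, "rz": 0, "jaw": -1}, {"tx": 0, "ty": 0, "tz": -52, "rx": 0, "ry": 0, "rz": 0, "jaw": -1}, {"tx": 0, "ty": 0, "tz": -59, "rx": 0, "ry": 0, "rz": 0, "jaw": -1}, {"tx": 5, "ty": -0.2, "tz": -59, "rx": 0, "ry": 0, "rz": 0, "jaw": -1}, {"tx": 12, "ty": -0.4, "tz": -59, "rx": 0, "ry": 0, "rz": 0, "jaw": -1}, {"tx": 19, "ty": -0.6, "tz": -59, "rx": 0, "ry": 0, "rz": 0, "jaw": -1}, {"tx": 26, "ty": -0.8, "tz": -59, "rx": 0, "ry": 0, "rz": 0, "jaw": -1}, {"tx": 32, "ty": -1, "tz": -59, "rx": 0, "ry": 0, "rz": 0, "jaw": -1}, {"tx": 37, "ty": -1.1, "tz": -59, "rx": 0, "ry": 0, "rz": 0, "jaw": -1}])

```text
time_s: 27.85
position: [0.5705, 0.3008, 0.0109]
tool_rot: [[1.0, -0.03, -0.004], [-0.03, -1.0, 0.0], [-0.004, 0.0, -1.0]]
ft_force: [-18.8, -0.5, 20.0]
grip_width: 0.0001
```

Run:
```python
from h import *
d=cam("wrist");save(d,"w29.png",(170,0,470,300),2)
s=env.observe();print(s['position'],s['ft_force'],s['grip_width'])
```

```text
[0.57103262 0.30082324 0.01103895] [-14.00527329  -0.65007228  15.43316422] 6.974589155717327e-05
```

View pics/w29.png

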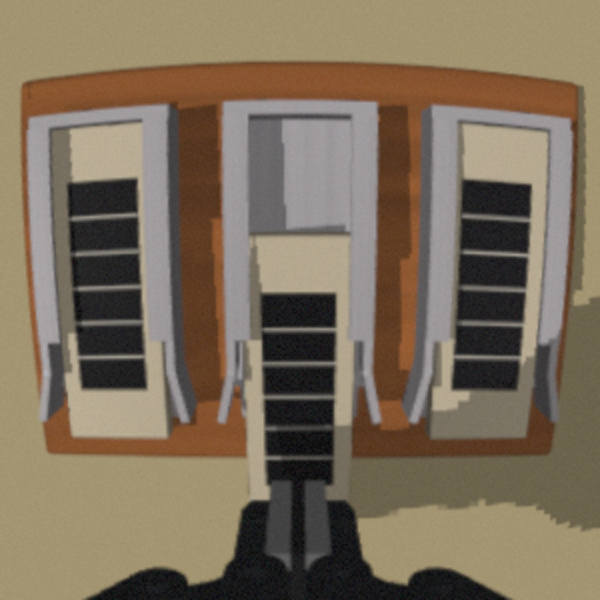

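Run:
```python
from h import *
d=cam("wrist")
f=lambda x,y,z:p2w(d,"wrist",170+(x+.5)/2-.5,(y+.5)/2-.5,z).round(4)
print('front',f(299,234,.014),'end stop',f(299,117,.014),'rear',f(299,500,.014),'mouthwalls',f(228,422,.0185),f(375,422,.0185),'slide L rear',f(120,437,.014), f(480,437,.014),'L front',f(98,124,.014),'R front',f(505,126,.014))
```

```text
front [0.6418 0.2982 0.014 ] end stop [0.6683 0.2974 0.014 ] rear [0.5757 0.3002 0.014 ] mouthwalls [0.5992 0.3162 0.0185] [0.5981 0.2817 0.0185] slide L rear [0.5941 0.3445 0.014 ] [0.5914 0.2542 0.014 ] L front [0.6702 0.3432 0.014 ] R front [0.6671 0.2503 0.014 ]
```

Call:
apply_moves(plan=[{"tx": 0, "ty": 0, "tz": 20, "rx": 0, "ry": 0.004, "rz": 0, "jaw": -1}, {"tx": -15, "ty": 0.3, "tz": 25, "rx": 0, "ry": 0.004, "rz": 0, "jaw": -1}, {"tx": -36, "ty": 0.8, "tz": 25, "rx": 0, "ry": 0.004, "rz": 0, "jaw": -1}, {"tx": -36, "ty": 0.8, "tz": 10, "rx": 0, "ry": 0.004, "rz": 0, "jaw": -1}, {"tx": -36, "ty": 0.8, "tz": 10, "rx": 0, "ry": 0.004, "rz": 0, "jaw": -1}])

```text
time_s: 28.45
position: [0.5345, 0.3015, 0.0203]
tool_rot: [[1.0, -0.03, -0.008], [-0.03, -1.0, -0.0], [-0.008, 0.001, -1.0]]
ft_force: [-0.4, -0.0, 0.4]
grip_width: 0.0002
```

Run:
```python
from h import *
env.get_image("side")
d=cam("wrist");save(d,"w30.png",(170,0,470,300),2)
s=env.observe();print(s['position'],s['ft_force'],s['grip_width'],s['tool_rot'])
```

```text
[0.53566123 0.301647   0.02140139] [-0.24213091  0.92284221  0.36045933] 5.4452996767793155e-05 [[ 9.99525860e-01 -3.02663190e-02 -5.65733464e-03]
 [-3.02645605e-02 -9.99541845e-01  3.96205225e-04]
 [-5.66673438e-03 -2.24800622e-04 -9.99983919e-01]]
```

View pics/w30.png

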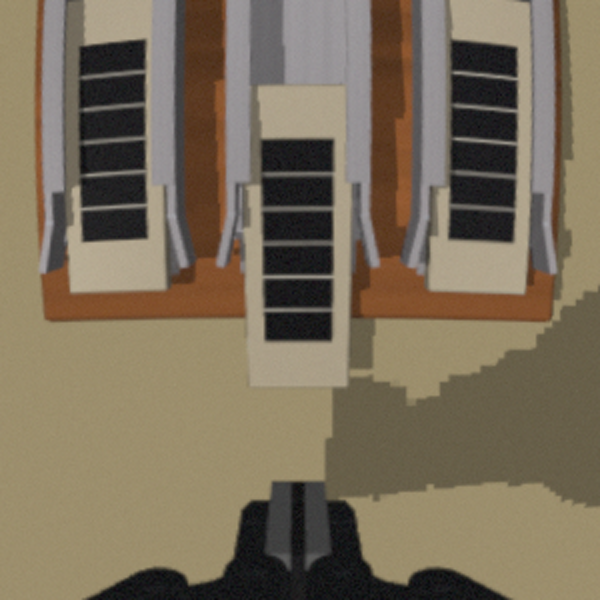

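Call:
apply_moves(plan=[{"tx": 0, "ty": 0, "tz": -10, "rx": 0, "ry": -0.006, "rz": 0, "jaw": -1}, {"tx": 0, "ty": 0, "tz": -15.5, "rx": 0, "ry": -0.006, "rz": 0, "jaw": -1}, {"tx": 0, "ty": 0, "tz": -15.5, "rx": 0, "ry": -0.006, "rz": 0, "jaw": -1}, {"tx": 6, "ty": -0.2, "tz": -15.5, "rx": 0, "ry": -0.006, "rz": 0, "jaw": -1}, {"tx": 12, "ty": -0.4, "tz": -15.5, "rx": 0, "ry": -0.006, "rz": 0, "jaw": -1}, {"tx": 18, "ty": -0.5, "tz": -15.5, "rx": 0, "ry": -0.006, "rz": 0, "jaw": -1}, {"tx": 24, "ty": -0.7, "tz": -15.5, "rx": 0, "ry": -0.006, "rz": 0, "jaw": -1}, {"tx": 28, "ty": -0.8, "tz": -15.5, "rx": 0, "ry": -0.006, "rz": 0, "jaw": -1}])

```text
time_s: 29.35
position: [0.5602, 0.3009, 0.0059]
tool_rot: [[1.0, -0.03, -0.01], [-0.03, -1.0, -0.001], [-0.01, 0.001, -1.0]]
ft_force: [-23.5, 0.9, 17.3]
grip_width: -0.0003
```

Run:
```python
from h import *
d=cam("wrist");save(d,"w31.png",(170,0,470,300),2)
s=env.observe();print(s['position'],s['ft_force'],s['grip_width'],s['tool_rot'])
```

```text
[0.56037498 0.30093988 0.00600492] [-16.79028597  -0.2568427   14.44616495] -0.00013275677012314417 [[ 9.99503043e-01 -3.00964416e-02 -9.37398705e-03]
 [-3.01034026e-02 -9.99546608e-01 -6.02353486e-04]
 [-9.35160826e-03  8.84243048e-04 -9.99955882e-01]]
```

View pics/w31.png

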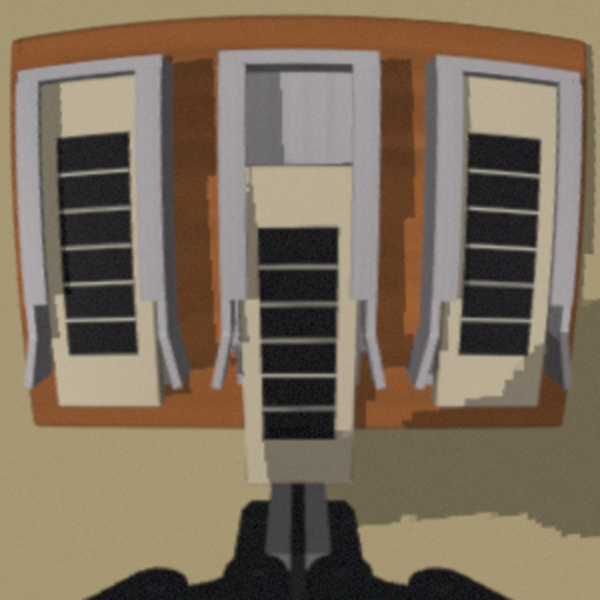

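Run:
```python
from h import *
env.get_image("scene")
d=cam("wrist")
f=lambda x,y,z:p2w(d,"wrist",170+(x+.5)/2-.5,(y+.5)/2-.5,z).round(4)
print('front',f(299,165,.014),f(299,165,.017),'end stop',f(299,70,.014),'rear',f(299,484,.014),f(299,484,.010),'L rear',f(105,405,.014))
s=env.observe();print(s['position'],s['ft_force'],s['wrist_torque'])
d=cam("side");save(d,"d31.png",(240,90,340,150),7)
d=cam("scene");save(d,"s31.png",(310,290,410,390),6)
```

```text
front [0.6465 0.298  0.014 ] [0.6463 0.298  0.017 ] end stop [0.6675 0.2973 0.014 ] rear [0.5722 0.3001 0.014 ] [0.5702 0.3002 0.01  ] L rear [0.5938 0.3457 0.014 ]
[0.56039404 0.30099654 0.00609349] [-16.12548319  -0.25524925  12.15261366] [-0.05119222  2.64015126 -0.01822775]
```

View pics/s31.png

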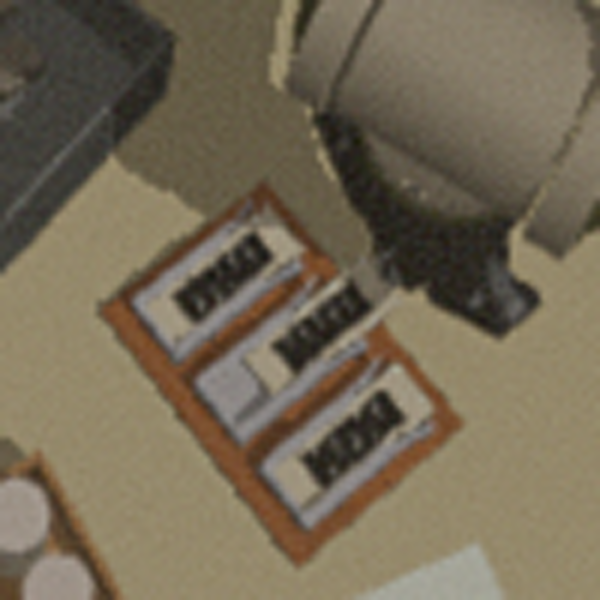

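Call:
apply_moves(plan=[{"tx": -4, "ty": 0, "tz": 0, "rx": 0, "ry": 0, "rz": 0, "jaw": -1}, {"tx": -8, "ty": 0, "tz": 0, "rx": 0, "ry": -0.009, "rz": 0, "jaw": -1}, {"tx": -8, "ty": 0, "tz": 1, "rx": 0, "ry": -0.009, "rz": 0, "jaw": -1}, {"tx": -8, "ty": 0, "tz": 1, "rx": 0, "ry": -0.009, "rz": 0, "jaw": -1}])

```text
time_s: 30.0
position: [0.5528, 0.301, 0.0073]
tool_rot: [[1.0, -0.03, 0.002], [-0.03, -1.0, -0.001], [0.002, 0.0, -1.0]]
ft_force: [-0.5, -0.5, 0.2]
grip_width: -0.0004
```

Run:
```python
from h import *
env.get_image("scene")
d=cam("wrist");save(d,"w32.png",(220,30,420,260),3)
s=env.observe();print(s['position'],s['ft_force'],s['tool_rot'])
f=lambda x,y,z:p2w(d,"wrist",220+(x+.5)/3-.5,30+(y+.5)/3-.5,z).round(4)
```

```text
[0.5528233  0.30092974 0.00715196] [ 0.04355586 -0.46995539 -0.60730254] [[ 9.99552078e-01 -2.98667387e-02  1.90271212e-03]
 [-2.98657701e-02 -9.99553775e-01 -5.35436012e-04]
 [ 1.91785481e-03  4.78370216e-04 -9.99998046e-01]]
```

View pics/w32.png

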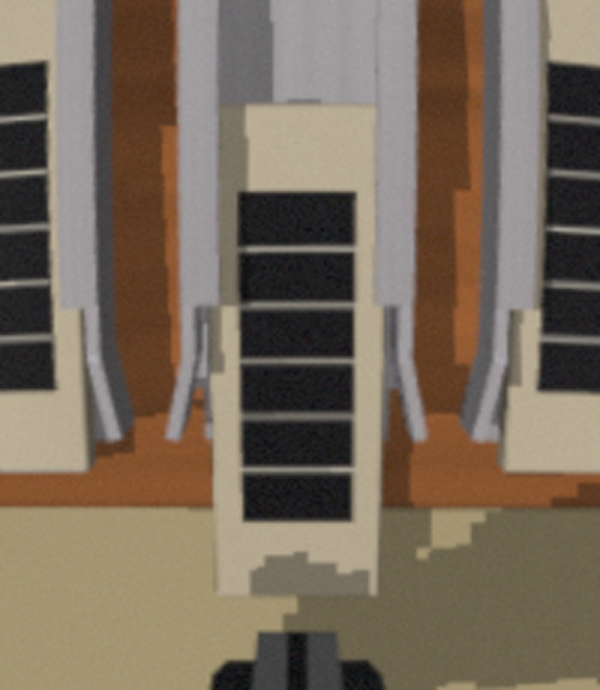

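Call:
apply_moves(plan=[{"tx": 4, "ty": -0.1, "tz": 0.5, "rx": 0, "ry": 0.002, "rz": 0, "jaw": -1}, {"tx": 8, "ty": -0.2, "tz": 0.5, "rx": 0, "ry": 0.002, "rz": 0, "jaw": -1}, {"tx": 12, "ty": -0.3, "tz": 0.5, "rx": 0, "ry": 0.002, "rz": 0, "jaw": -1}, {"tx": 16, "ty": -0.5, "tz": 0.5, "rx": 0, "ry": 0.002, "rz": 0, "jaw": -1}])

```text
time_s: 30.5
position: [0.5693, 0.3004, 0.0076]
tool_rot: [[1.0, -0.03, -0.0], [-0.03, -1.0, -0.001], [-0.0, 0.001, -1.0]]
ft_force: [-0.0, 0.7, -0.1]
grip_width: 0.0002
```

Run:
```python
from h import *
d=cam("wrist");save(d,"w33.png",(220,30,420,260),3)
s=env.observe();print(s['position'],s['ft_force'],s['tool_rot'])
```

```text
[0.56984968 0.30028147 0.00760972] [ 0.93842584 -0.9224011  -0.0340476 ] [[ 9.99543184e-01 -3.02183492e-02  5.24273681e-04]
 [-3.02181136e-02 -9.99543226e-01 -4.51717483e-04]
 [ 5.37684363e-04  4.35668570e-04 -9.99999761e-01]]
```

View pics/w33.png

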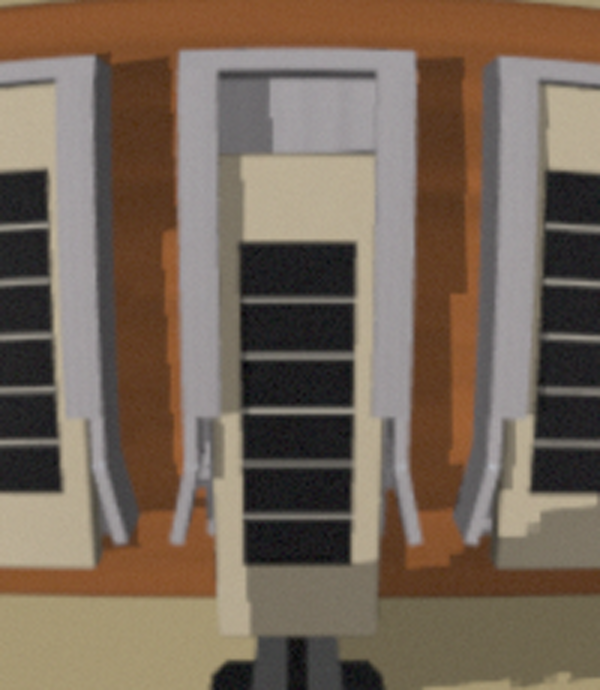

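Call:
apply_moves(plan=[{"tx": 3, "ty": -0.1, "tz": 0.7, "rx": 0, "ry": 0, "rz": 0, "jaw": -1}, {"tx": 6, "ty": -0.2, "tz": 0.7, "rx": 0, "ry": 0, "rz": 0, "jaw": -1}, {"tx": 9, "ty": -0.3, "tz": 0.7, "rx": 0, "ry": 0, "rz": 0, "jaw": -1}, {"tx": 11, "ty": -0.3, "tz": 0.7, "rx": 0, "ry": 0, "rz": 0, "jaw": -1}])

```text
time_s: 30.95
position: [0.5811, 0.3, 0.0083]
tool_rot: [[1.0, -0.03, 0.0], [-0.03, -1.0, -0.0], [0.0, 0.0, -1.0]]
ft_force: [-2.8, 0.7, 0.7]
grip_width: 0.0
```

Run:
```python
from h import *
d=cam("wrist");save(d,"w34.png",(170,30,470,260),2.5)
s=env.observe();print(s['position'],s['ft_force'])
```

```text
[0.58092327 0.29994481 0.00823926] [-0.83242643  0.09771525 -0.5273361 ]
```

View pics/w34.png

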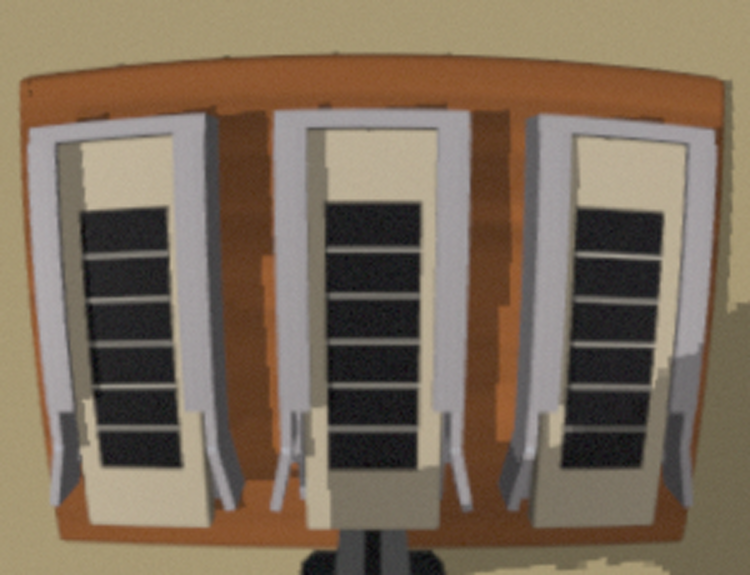

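Call:
apply_moves(plan=[{"tx": 2, "ty": -0.1, "tz": 0.3, "rx": 0, "ry": 0, "rz": 0, "jaw": -1}, {"tx": 4, "ty": -0.1, "tz": 0.3, "rx": 0, "ry": 0, "rz": 0, "jaw": -1}])

```text
time_s: 31.2
position: [0.5813, 0.3, 0.008]
tool_rot: [[1.0, -0.03, -0.009], [-0.03, -1.0, -0.002], [-0.009, 0.002, -1.0]]
ft_force: [-19.9, -0.7, 10.9]
grip_width: 0.0001
```

Call:
apply_moves(plan=[{"tx": -6, "ty": 0, "tz": 0, "rx": 0, "ry": -0.009, "rz": 0, "jaw": -1}, {"tx": -25, "ty": 0, "tz": 5, "rx": 0, "ry": -0.009, "rz": 0, "jaw": -1}, {"tx": -40, "ty": 0, "tz": 50, "rx": 0, "ry": -0.009, "rz": 0, "jaw": -1}, {"tx": -50, "ty": 0, "tz": 100, "rx": 0, "ry": -0.009, "rz": 0, "jaw": -1}, {"tx": -60, "ty": -10, "tz": 150, "rx": 0, "ry": -0.009, "rz": 0, "jaw": -1}, {"tx": -60, "ty": -50, "tz": 200, "rx": 0, "ry": -0.009, "rz": 0, "jaw": -1}, {"tx": -60, "ty": -95, "tz": 230, "rx": 0, "ry": -0.009, "rz": 0, "jaw": -1}, {"tx": -60, "ty": -140, "tz": 240, "rx": 0, "ry": -0.009, "rz": 0, "jaw": -1}, {"tx": -60, "ty": -140, "tz": 240, "rx": 0, "ry": -0.009, "rz": 0, "jaw": -1}, {"tx": -60, "ty": -140, "tz": 240, "rx": 0, "ry": -0.009, "rz": 0, "jaw": -1}])

```text
time_s: 32.2
position: [0.5217, 0.1584, 0.2489]
tool_rot: [[0.999, -0.033, 0.002], [-0.033, -0.999, -0.002], [0.002, 0.002, -1.0]]
ft_force: [0.5, 1.0, 0.0]
grip_width: 0.0002
```

Run:
```python
from h import *
d=cam("wrist");save(d,"w35.png",None,1.25)
d=cam("scene");save(d,"s35.png",(180,100,480,390),2.6)
s=env.observe();print(s['time_s'],s['position'],s['ft_force'])
d=cam("side");save(d,"d35.png",(220,90,420,240),4)
```

```text
32.3 [0.52114599 0.16051173 0.24747755] [-0.02189001 -0.55339527 -0.03198581]
```

View pics/w35.png

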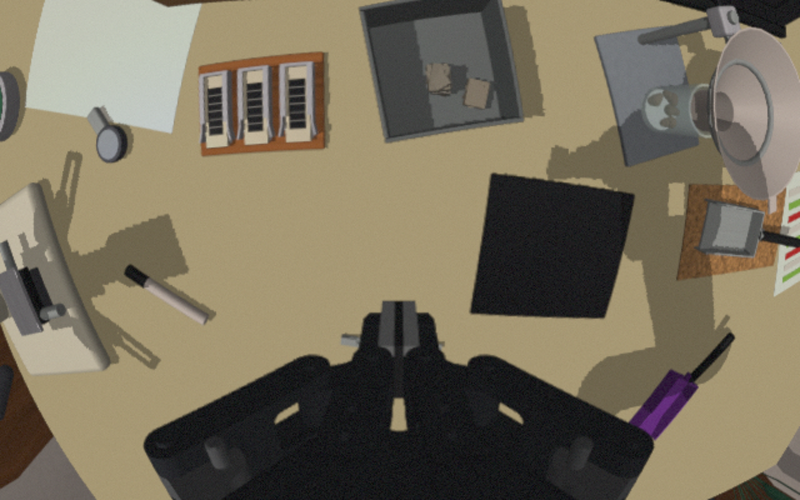

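View pics/s35.png

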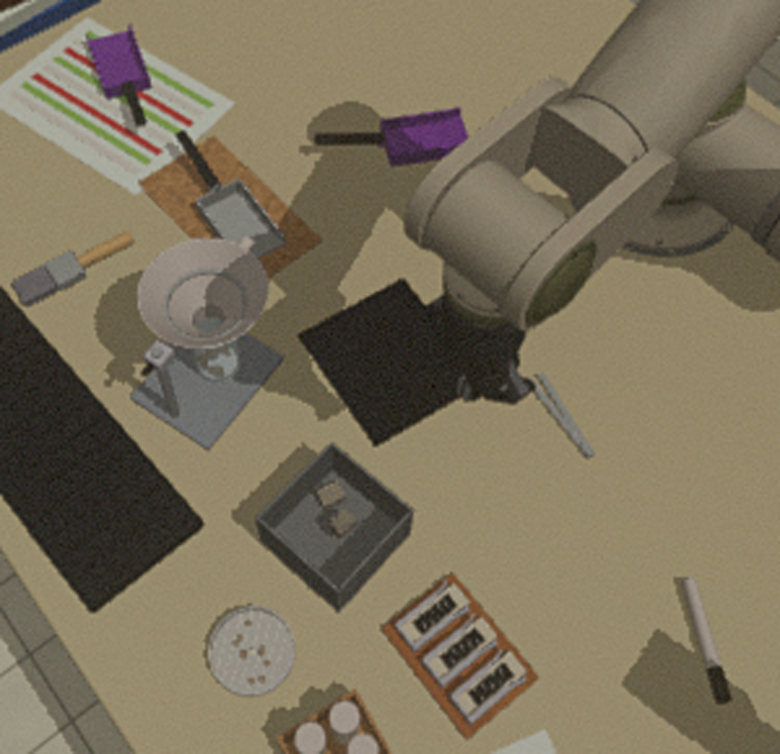

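View pics/d35.png

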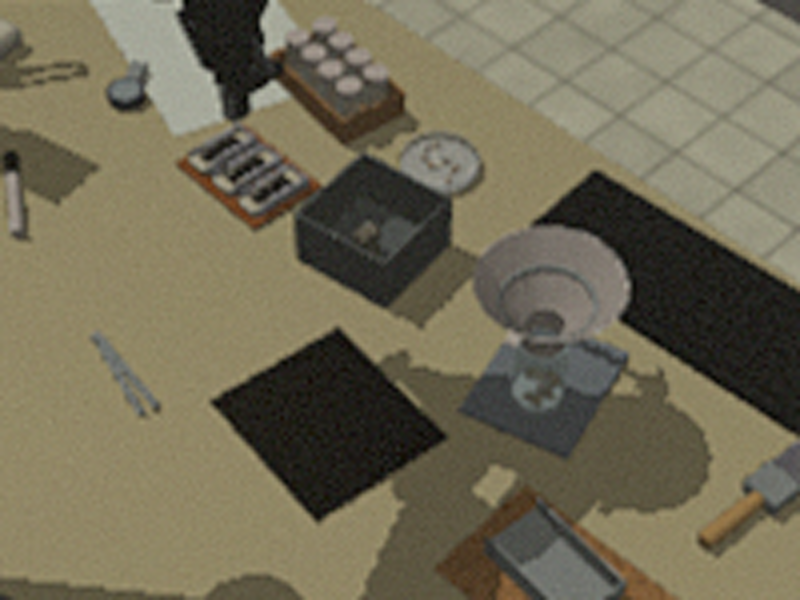

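Run:
```python
from h import *
d=cam("wrist");save(d,"w36a.png",(280,0,430,120),5)
save(d,"w36b.png",(490,20,620,150),5)
```

```text
(no output)
```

View pics/w36a.png

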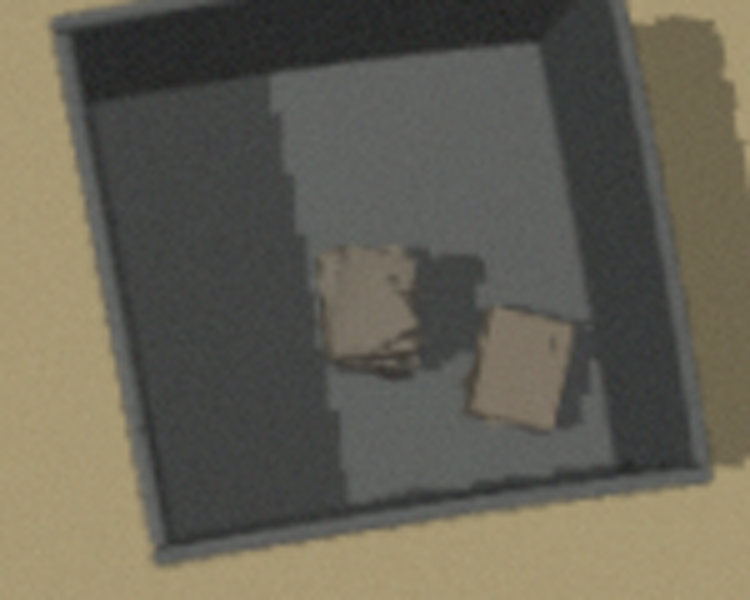

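View pics/w36b.png

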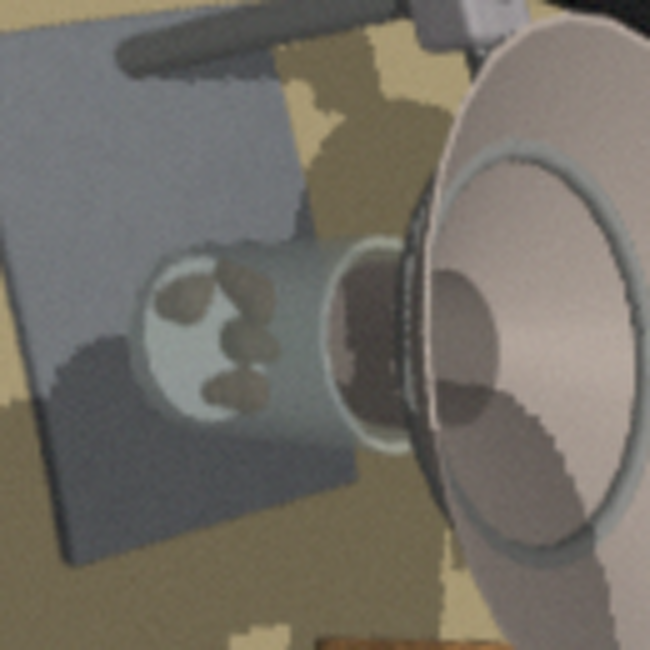

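Call:
apply_moves(plan=[{"tx": 30, "ty": -10, "tz": -15, "rx": 0, "ry": 0, "rz": 0, "jaw": -1}, {"tx": 50, "ty": -35, "tz": -40, "rx": 0, "ry": 0, "rz": 0, "jaw": -1}, {"tx": 50, "ty": -35, "tz": -75, "rx": 0, "ry": 0, "rz": 0, "jaw": -1}, {"tx": 50, "ty": -35, "tz": -75, "rx": 0, "ry": 0, "rz": 0, "jaw": -1}, {"tx": 50, "ty": -35, "tz": -75, "rx": 0, "ry": 0, "rz": 0, "jaw": -1}])

```text
time_s: 32.9
position: [0.5709, 0.1271, 0.1723]
tool_rot: [[1.0, -0.027, -0.003], [-0.027, -1.0, -0.001], [-0.003, 0.001, -1.0]]
ft_force: [-0.4, -0.1, 0.3]
grip_width: 0.0001
```

Run:
```python
from h import *
d=cam("wrist");save(d,"w37.png",(200,20,440,280),2.3)
```

```text
(no output)
```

View pics/w37.png

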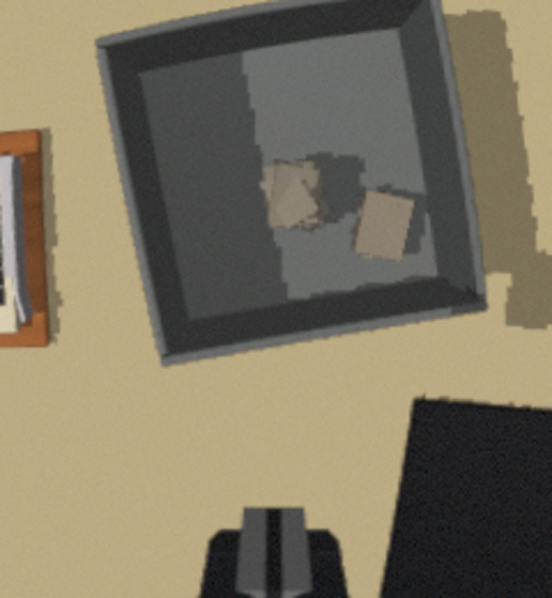

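Run:
```python
from h import *
s=env.observe();print(s['time_s'],s['qvel'].round(2))
print(env.close_job())
```

```text
32.95 [-0.11 -1.08 -0.7   0.04 -0.26 -0.12]
the job is handed in; nothing more can be done
None
```

The job is handed in at about 33 s of the 210 s allowed. It reports no verdict, so what follows rests on my own last pictures and force readings.

- **Fossils:** I tipped the scoop to about 62° over the funnel. All four fossils that were in the scoop show in the upright jar, and the scoop and funnel are empty.
- **Scoop:** It lies upright on its mat, with the pan centre about 30 mm along from the mat's centre and close to the middle across. I judged its levelness from the tool pose when I set it down and from the pictures, not by a separate measurement.
- **Slide:** It went home against the end stop. The first two pushes jammed or rode over its dipped rear end, with up to about 23 N sideways. I backed off, it settled flat, and the last push met the stop at about 20 N with its rear in line with the two full holders. I did not measure its final pose beyond that.
- **Chips:** All three chips are in the tub, two of them stacked, and the board is clear.
- **Tweezers, brush and marker:** They look to be where they were at the start, though I did not measure them again. I saw no knocked slide or chip during the run.

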